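# Pack the gauge set in its two-layer case

## Task

Pack the gauge set away in its open wooden case: first put each setting ring, the large and the small one, flat into the round foam recess of its own size, then lower the lift-out tray over them until it rests level on the corner posts, and then lay the plug gauge in the tray's cradle. When nothing stands above the rim any more, close the lid fully. Set the gauges down without dropping them.

Things in the scene. Friction and masses are not known exactly. Their poses are not given: they have to be found in the camera images.
- large_ring: large steel setting ring lying flat (mm), outside diameter 50, bore about 18, height 18. Origin: centre of its underside, z up. Pick it across the outside, fingertips 7 to 9 above its underside (the recess in which it will stand hides its lowest 6).
- small_ring: small steel setting ring lying flat (mm), outside diameter 38, bore 14, height 16, a shallow groove round it. Origin: centre of its underside, z up. Pick it across the outside, fingertips 7 to 9 above its underside (its recess hides its lowest 6).
- plug: steel plug gauge with a red band near one end, lying (mm): 105 long along its y axis, 18 wide, 18 high, it does not roll. Origin: middle of its underside. Pick it across its middle (along its x axis), fingertips 4 to 8 above its underside. Either way round is right.
- tray: loose grey plastic tray (mm): 107 (x) by 159 (y), walls 11 high, 0.18 kg. Origin: middle of its underside, z up. Grip: a black rib in its middle, 12 thick in x, 50 long in y, top 16 above the tray's underside; pick it across its thickness, at its middle, fingertips 5 to 8 above the underside. Seated, its origin is 29 above the case's. Both ways round are alike.
- tray_cradle (a point): middle of the tray's cradle, where the plug's origin belongs: over the tray's origin, 18 above its underside; axes as the tray's. Two dark saddles at y -40 and +40 (12 long in y) have a slot 25 wide in x, flared at the top, 14 deep; the plug (mm) lies in both, along y, just over the rib. Between the saddles the fingers have free room.
- nest_large: dark foam pad fixed on the case floor (mm), 110 by 79, 9 high, with a round recess 58 wide and 6 deep in its middle (light floor), for the large ring. Origin: middle of the pad's underside; the recess floor, on which the ring stands, is 3 above it. Its axes are the case's. The two nests lie side by side along the case's y; which lies on which side varies.
- nest_small: the like pad with a round recess 46 wide and 6 deep, for the small ring; origin and heights as nest_large.
- case: fixed wooden case (mm), 130 (x) by 182 (y), rim 68 high; inside 116 by 168. Origin: middle of its underside. A post 16 by 16 in each inner corner, top 29 above the origin: the tray rests on these four, its middle over the case's, its y along the case's y (either way round), 4.5 clearance all round. Floor 6 thick. The lid is hinged along the +x rim (hinge line at x +67.5, z +68).
- lid (a joint): hinge angle of the lid, rad: 0 shut on the rim; starts 1.7 to 1.88 (open, leaning back), stop at 1.9. Board 130 by 182 by 10 mm, 0.3 kg. Slightly stiff: stays where left above about 1.2 rad; below that sinks shut by its own weight within a few seconds. Can be pushed over from behind (its outer face), 80 to 100 mm above the hinge, towards the case's -x.
- lid_edge (a point): middle of the lid's free edge, 132.5 from the hinge line; a flat brass lift tab, 34 wide and 4 thick, stands 10 out beyond it. Its axes turn with the lid; with the lid shut they are the case's axes.
Not all that is in view belongs to the job. What is shaped like the small_ring but turquoise is not meant.

How it is judged:
On the way, in this order (a step that is already met when the one before it is completed fails the run):
1. both setting rings lie flat in the foam recesses of their own size, let go (horizontal distance between large_ring and nest_large below 0.007 m and z of large_ring in the frame of nest_large between 0 and 0.0055 m and angle between each of large_ring, small_ring's own z axis and vertical below 0.08 rad and horizontal distance between small_ring and nest_small below 0.007 m and z of small_ring in the frame of nest_small between 0 and 0.0055 m and contact force between the fingers and large_ring below 0.3 N and contact force between the fingers and small_ring below 0.3 N), for 0.2 s.
2. the tray rests level on the corner posts over the rings, let go (horizontal distance between large_ring and nest_large below 0.007 m and z of large_ring in the frame of nest_large between 0 and 0.0055 m and angle between each of large_ring, small_ring's own z axis and vertical below 0.08 rad and horizontal distance between small_ring and nest_small below 0.007 m and z of small_ring in the frame of nest_small between 0 and 0.0055 m and horizontal distance between tray and case below 0.01 m and z of tray in the frame of case between 0.026 and 0.032 m and angle between tray's own z axis and vertical below 0.04 rad and angle between the y axis of tray and the y axis of case, either way round below 0.12 rad and contact force between the fingers and tray below 0.3 N), for 0.2 s.
3. the plug gauge lies in the tray's cradle, let go (horizontal distance between tray and case below 0.01 m and z of tray in the frame of case between 0.026 and 0.032 m and angle between tray's own z axis and vertical below 0.04 rad and angle between the y axis of tray and the y axis of case, either way round below 0.12 rad and x of plug in the frame of tray_cradle between -0.008 and 0.008 m and y of plug in the frame of tray_cradle between -0.015 and 0.015 m and z of plug in the frame of tray_cradle between -0.004 and 0.004 m and angle between the y axis of plug and the y axis of tray, either way round below 0.12 rad and angle between the z axis of plug and the z axis of tray, either way round below 0.08 rad and contact force between the fingers and plug below 0.3 N), for 0.2 s.
4. the lid is shut (value of joint lid below 0.04 rad), for 0.2 s.
At the end, for the whole second after the job is handed in: Each ring flat in its own recess (within 7 mm, down within 2.5 mm), the tray level on the four posts (within 10 mm, height within 3 mm), the plug in both saddles (15 mm along, 8 mm across, down within 4 mm), the lid shut (under 0.04 rad), all at rest (horizontal distance between large_ring and nest_large below 0.007 m and z of large_ring in the frame of nest_large between 0 and 0.0055 m and angle between each of large_ring, small_ring's own z axis and vertical below 0.08 rad and horizontal distance between small_ring and nest_small below 0.007 m and z of small_ring in the frame of nest_small between 0 and 0.0055 m and horizontal distance between tray and case below 0.01 m and z of tray in the frame of case between 0.026 and 0.032 m and angle between tray's own z axis and vertical below 0.04 rad and angle between the y axis of tray and the y axis of case, either way round below 0.12 rad and x of plug in the frame of tray_cradle between -0.008 and 0.008 m and y of plug in the frame of tray_cradle between -0.015 and 0.015 m and z of plug in the frame of tray_cradle between -0.004 and 0.004 m and angle between the y axis of plug and the y axis of tray, either way round below 0.12 rad and angle between the z axis of plug and the z axis of tray, either way round below 0.08 rad and value of joint lid below 0.04 rad and linear speed of each of large_ring, small_ring, tray, plug below 0.02 m/s and velocity of joint lid below 0.05 rad/s); the robot touches nothing.
It fails at once if a gauge is dropped or knocked away (faster than 0.6 m/s while the fingers do not touch it) ((linear speed of large_ring above 0.6 m/s and contact force between the fingers and large_ring below 0.05 N) or (linear speed of small_ring above 0.6 m/s and contact force between the fingers and small_ring below 0.05 N) or (linear speed of plug above 0.6 m/s and contact force between the fingers and plug below 0.05 N)).
It also fails if it takes over 125 s, if anything falls off the work surface, if the arm or the gripper's body presses on something with over 40 N, if the wrist force passes 120 N, or if a joint passes its speed limit or range.

## Robot

A 7-joint arm with a two-finger parallel gripper is mounted at the origin on a cart in front of the work surface, level with it; the furniture and walls round the work are solid. World frame = base frame: x ahead of the robot, y to its left, z up, the work surface at z = 0. Lengths are in m, angles in rad, forces in N, time in s.
With the tool pointing down it reaches from about 0.425 to 0.925 m from the base axis. Payload 6.8 kg.
Tool frame: the origin (TCP) lies on the centre line of the jaws, within the pads' length; the fingertips stand 25 mm ahead of it and the grasp point (between the pads) lies 6 mm ahead of it; z points along the fingers, y is the line along which they close (so a half turn about z gives the same grasp; the last joint's range is limited). The gripper opens to 88 mm and grips with 3 to 60 N. Pads are 20 mm wide; open, the fingers measure 115 mm over their backs; the gripper's body (75 mm by 178 mm) begins 61 mm behind the grasp point.
Start: joints at [-0.108, 0.477, 0.022, 1.555, -0.011, 1.109, -0.083], TCP at [0.675, 0, 0.248] pointing down, gripper open.
Joint ranges: [-2.96, 2.96], [-0.34, 2.1], [-1.41, 1.46], [0.24, 2.44], [-1.37, 4.51], [0.17, 1.92], [-2.96, 2.96]. Speed limits (rad/s): [2.39, 2.39, 3.14, 3.14, 3.14, 3.14, 3.14].

## Interface

Orientations are given as a unit quaternion [x, y, z, w].
In Python, from bench import status, optics, job_done gives the robot as it stands.
- The arm moves only by the tool arm_command, never from a script. Its argument "increments" is a list of rows, each a list of 3 entries, a list of its own where there are three numbers: the turn, a rotation vector about the tool's x, y, z in degrees, then the shift along the tool's x, y, z in cm, then the opening, from -1 (shut) to 1 (fully open). A call has 1 to 20 rows; each row shifts and turns the commanded pose from where the row before left it, along the tool's axes as they then stand; what a row does not reach is not made up. A row lasts 1/12 s, in which the tool goes at most 41.7 mm and 7.16 degrees, less where a joint would pass 70% of its speed; a pose out of reach is approached as far as the arm can. A call with a gripper value outside its range is refused whole. The fingers move at their own pace and stop on an object; the grip force is fixed at half the most. Time passes only in rows, so rows that do not move let the fingers close. It gives the time, the measured TCP pose, the force, the opening and the grip force at its end, in the units of the state.
- status.read_state(): the state, without advancing time (a new reading comes with each control period).
- optics.snapshot(name): name is "scene" or "side" or "wrist"; returns (picture, depth): 384x512x3 uint8, red, green, blue; 384x512 float32, m along the optical axis (not along the pixel's ray), 0 where there is no reading.
- optics.camera_model(name): a dict with "vfov" (degrees; the focal length in pixels is half the picture's height over the tangent of half this angle, whatever the lens; pixels are square), "cx", "cy" (the principal point, pixels), "dist" ([k1, k2, p1, p2, k3] as OpenCV has them; the pictures are not rectified), "R" (3x3) and "t" (3): a world point X has camera coordinates R X + t. Camera axes: x right, y down, z forward; pixel columns grow to the right and rows downward; lengths in m; the calibration is good to about 2 mm. A picture is of the moment at which its call begins: read the wrist's pose just before it. camera_model takes no time and is no camera call; for the wrist camera it gives the pose at the moment of the call.
- job_done(): hands the job in; it is judged then, once.
The state is a dict: "clock": time; "qpos": joint angles; "joint_velocities": joint speeds; "joint_torque": joint torques, N m; "tool_pos": TCP position; "ee_rot": TCP orientation; "wrist_force": force on the tool from outside, world axes, zero at the start; "ft_torque": the same for the moment, N m; "grip_width": finger opening in m; "finger_force": force on a finger pad.
Only numpy, scipy, OpenCV 4.12 (cv2) and the standard library are available. Lean on these libraries where they do the work, as an engineer would, in place of code of your own. Each camera call takes 0.05 s, during which the arm holds its last target. There are 200 camera calls.

## Working session

There is one attempt and no reset: what is moved stays moved. The work goes in short steps, Python scripts to look and compute and a tool call to move; the robot and the scene stay as the last step left them, time stands still between calls to the robot, and variables do not carry over. Pictures are saved under pics/ and viewed, at most 14 in all, crops included, and the job is handed in when it is done.

Besides the shell and the picture viewer there is one more tool, called after "Emit:" by a JSON object that holds its "api" and its "payload". arm_command: Moves the arm, as the interface text tells. Its arguments: {"type":"object","properties":{"increments":{"type":"array"}},"required":["increments"]}

```bash
mkdir -p pics; ls; cat > h.py <<'E'
import numpy as np, cv2
from bench import status, optics
def snap(n):
    m=optics.camera_model(n); im,d=optics.snapshot(n); return im,d,m
def K(m):
    f=192/np.tan(np.radians(m["vfov"])/2); return np.array([[f,0,m["cx"]],[0,f,m["cy"]],[0,0,1.]])
def rays(m,uv):
    p=cv2.undistortPoints(np.array(uv,float).reshape(-1,1,2),K(m),np.array(m["dist"],float)).reshape(-1,2)
    return np.c_[p,np.ones(len(p))]
def plane(m,uv,z):
    R=np.array(m["R"]);t=np.array(m["t"]); D=rays(m,uv)@R; C=-R.T@t
    return C+D*((z-C[2])/D[:,2])[:,None]
def cloud(m,d,uv):
    uv=np.array(uv).reshape(-1,2); z=d[uv[:,1].astype(int),uv[:,0].astype(int)]
    return (rays(m,uv)*z[:,None]-np.array(m["t"]))@np.array(m["R"])
def fullcloud(m,d):
    v,u=np.mgrid[:384,:512]; return cloud(m,d,np.c_[u.ravel(),v.ravel()]).reshape(384,512,3)
def save(n,im): cv2.imwrite("pics/"+n+".png",im[:,:,::-1])
E
python3 - <<'E'
from h import *
for n in ("scene","side","wrist"):
    im,d,m=snap(n); save(n+"0",im); np.savez(n+"0.npz",im=im,d=d); 
    print(n,m["vfov"],m["dist"],-np.array(m["R"]).T@np.array(m["t"]), np.array(m["R"]).round(2).tolist())
print(status.read_state())
E
```

```text
pics
scene 52.78145671878059 [-0.03785642  0.          0.          0.          0.        ] [-0.09851327 -0.55525765  1.02020852] [[0.64, -0.77, 0.02], [-0.58, -0.5, -0.64], [0.5, 0.4, -0.77]]
side 56.470145076910896 [-0.08808536  0.          0.          0.          0.        ] [ 0.29352213 -0.72564432  0.59697501] [[0.94, -0.35, -0.02], [-0.23, -0.56, -0.79], [0.27, 0.75, -0.61]]
wrist 66.18229663463096 [-0.06539259  0.          0.          0.          0.        ] [0.67460116 0.08371639 0.3847851 ] [[1.0, 0.0, 0.0], [0.0, -0.95, 0.31], [0.0, -0.31, -0.95]]
{'clock': 0.15, 'qpos': array([-0.10809385,  0.47762023,  0.02235063,  1.55616982, -0.01148605,
        1.10931644, -0.08309265]), 'joint_velocities': array([ 0.0004064 , -0.00262262,  0.00237288, -0.00381535,  0.00061173,
       -0.00015116, -0.00125772]), 'joint_torque': array([ 2.56581799e-03, -5.83290482e+01,  1.53667007e+00, -2.72875071e+01,
       -5.42110554e-02,  1.44432642e-02,  8.67239464e-05]), 'tool_pos': array([ 6.74585928e-01, -1.29684626e-05,  2.46921452e-01]), 'ee_rot': array([ 7.07098747e-01,  7.07114476e-01, -5.27463365e-04, -4.49121687e-04]), 'wrist_force': array([ 0.48854567, -0.09379863, -1.04398746]), 'ft_torque': array([0.01693155, 0.02538386, 0.04333339]), 'finger_force': 0.0, 'grip_width': 0.08764041144566263}
```

View pics/scene0.png

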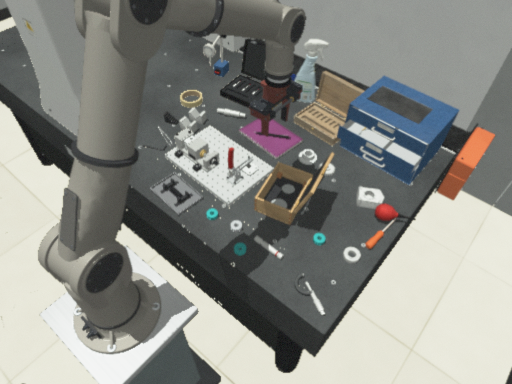

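View pics/side0.png

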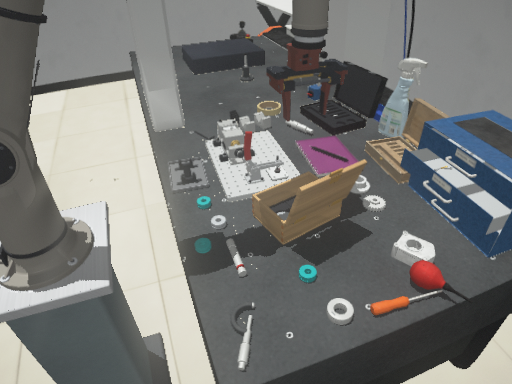

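View pics/wrist0.png

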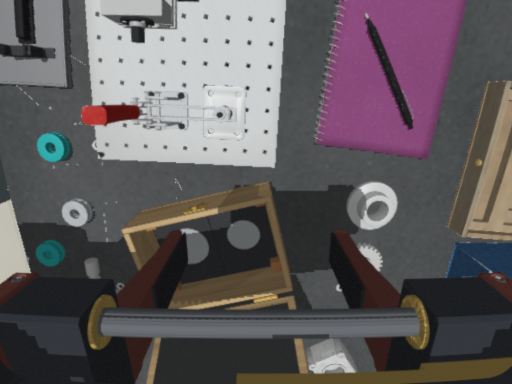

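The scene image shows the case at about (285,195) with its lid leaning towards the robot's right. The tray is at (175,192) and the red-banded plug at (268,247). Small-ring candidates are the grey ring at (236,225) and turquoise ones at (212,213), (239,249) and (319,239). Large-ring candidates are the white ring at (352,255) and the flanged part at (308,157). I'll measure them next.

```bash
python3 - <<'E'
from h import *
W={}
for n in ("scene","side"):
    z=np.load(n+"0.npz"); im,d=z["im"],z["d"]; m=optics.camera_model(n); P=fullcloud(m,d)
    print(n, "depth0 frac",(d==0).mean(), "table z med", np.median(P[...,2][(abs(P[...,2])<.01)&(d>0)]))
    mask=((P[...,2]>.008)&(P[...,2]<.12)&(d>0)&(P[...,0]>.2)&(P[...,0]<1.1)&(abs(P[...,1])<.6)).astype(np.uint8)
    k,L,S,C=cv2.connectedComponentsWithStats(mask)
    for i in range(1,k):
        if S[i,4]<25: continue
        q=P[L==i]; top=np.percentile(q[:,2],95); t=q[q[:,2]>top-.004]
        print(C[i].round(),S[i,4],"z",top.round(3),"cen",((t.max(0)+t.min(0))/2)[:2].round(3),"ext",(np.percentile(t,98,axis=0)-np.percentile(t,2,axis=0))[:2].round(3),im[L==i].mean(0).round())
im=np.load("side0.npz")["im"]
def c(im,u,v,r=40): return cv2.resize(im[v-r:v+r,u-r:u+r],(260,260),interpolation=cv2.INTER_CUBIC)
save("crop1",np.vstack([np.hstack([c(im,218,222),c(im,340,311),c(im,365,190)]),np.hstack([c(im,235,257),c(im,187,172),c(im,300,127)])]))
E
```

```text
scene depth0 frac 0.004185994466145833 table z med -0.0003230897110101117
[221.  65.] 232 z 0.097 cen [1.039 0.582] ext [0.011 0.013] [ 72.  86. 103.]
[246.  81.] 1396 z 0.107 cen [1.082 0.429] ext [0.029 0.1  ] [50. 52. 51.]
[302.  86.] 145 z 0.115 cen [1.095 0.183] ext [0.009 0.043] [133. 148. 143.]
[191.  98.] 203 z 0.027 cen [0.788 0.527] ext [0.087 0.091] [157. 146. 112.]
[361. 141.] 3503 z 0.113 cen [ 0.996 -0.26 ] ext [0.161 0.296] [128. 131. 128.]
[236. 170.] 6825 z 0.083 cen [0.619 0.062] ext [0.154 0.538] [162. 160. 151.]
[231. 113.] 135 z 0.024 cen [0.822 0.332] ext [0.042 0.089] [186. 189. 183.]
[169. 117.] 87 z 0.037 cen [0.631 0.501] ext [0.021 0.023] [50. 52. 52.]
[272. 137.] 1035 z 0.017 cen [0.823 0.121] ext [0.136 0.193] [141.  86. 124.]
[308. 156.] 141 z 0.027 cen [ 0.828 -0.054] ext [0.044 0.039] [168. 172. 167.]
[330. 169.] 56 z 0.019 cen [ 0.824 -0.148] ext [0.019 0.011] [208. 212. 205.]
[176. 191.] 186 z 0.031 cen [0.39  0.188] ext [0.042 0.095] [54. 55. 56.]
[196. 194.] 27 z 0.013 cen [0.418 0.141] ext [0.045 0.071] [113. 115. 114.]
[377. 210.] 919 z 0.053 cen
[... 1599 characters left out ...]
1.] 124 z 0.018 cen [0.405 0.033] ext [0.034 0.036] [ 70. 164. 162.]
[218. 221.] 142 z 0.018 cen [ 0.421 -0.059] ext [0.034 0.034] [178. 182. 183.]
[422. 263.] 1823 z 0.053 cen [ 0.766 -0.399] ext [0.033 0.039] [170. 124. 121.]
[202. 244.] 173 z 0.018 cen [ 0.364 -0.124] ext [0.034 0.035] [ 61. 108. 106.]
[236. 256.] 294 z 0.019 cen [ 0.425 -0.187] ext [0.013 0.103] [154. 149. 146.]
[308. 272.] 210 z 0.017 cen [ 0.552 -0.289] ext [0.035 0.033] [ 55. 170. 168.]
[393. 304.] 495 z 0.023 cen [ 0.662 -0.422] ext [0.07  0.018] [199. 115.  74.]
[340. 310.] 459 z 0.02 cen [ 0.567 -0.397] ext [0.047 0.046] [193. 195. 192.]
[242. 332.] 628 z 0.018 cen [ 0.387 -0.376] ext [0.054 0.114] [149. 151. 149.]
```

View pics/crop1.png

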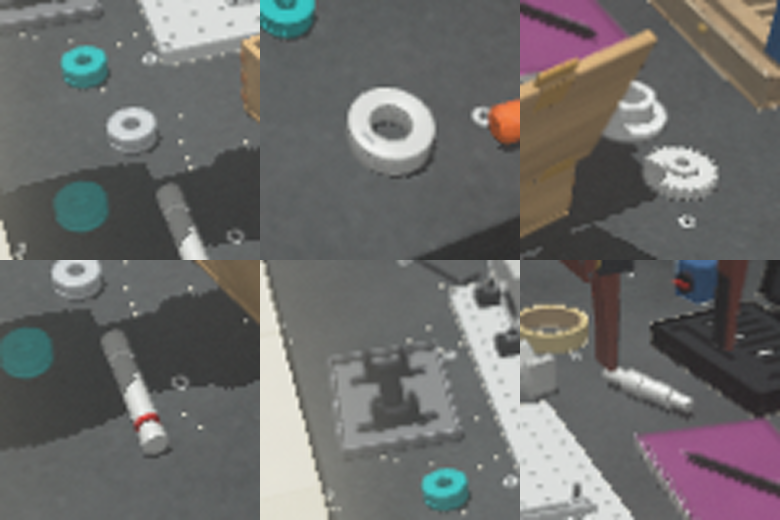

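The crops confirm the choices. The small ring is the grey grooved one at side (218,222). The others of its shape, at (203,201), (202,244) and (308,272), are turquoise. The large ring is the plain one at (340,311), with extent 46–47 mm and z 0.02; the flanged part and the gear don't fit. The plug is the red-banded bar at (236,256), and the tray is at (185,171). Now I'll measure the case, lid, nests, tray and plug poses.

```bash
python3 - <<'E'
from h import *
from scipy.optimize import minimize
A=[];
for n in ("scene","side","wrist"):
    z=np.load(n+"0.npz"); im,d=z["im"],z["d"]; m=optics.camera_model(n); P=fullcloud(m,d); ok=(d>0)
    reg=ok&(P[...,0]>.48)&(P[...,0]<.78)&(P[...,1]>-.32)&(P[...,1]<-.0)
    hsv=cv2.cvtColor(im,cv2.COLOR_RGB2HSV); wood=(hsv[...,0]>8)&(hsv[...,0]<25)&(hsv[...,1]>70)
    r=P[reg&wood&(abs(P[...,2]-.068)<.004)]
    print(n,len(r),"bbox",r[:,:2].min(0).round(3),r[:,:2].max(0).round(3), cv2.minAreaRect(r[:,:2].astype(np.float32)))
    l=P[reg&wood&(P[...,2]>.085)]
    if len(l)>30:
        c=l.mean(0);u,s,v=np.linalg.svd(l-c,full_matrices=False);print(" lid c",c.round(3),"n",v[2].round(3),"zmax",l[:,2].max(),"s",s.round(3))
    if n!="side": # recess floors light grey z~.009
        f=reg&(P[...,2]<.022)&(P[...,2]>.003)&(im.min(2)>80)&~wood
        k,L,S,C=cv2.connectedComponentsWithStats(f.astype(np.uint8))
        for i in range(1,k):
            if S[i,4]>60:
                q=P[L==i]; print("  floor",C[i].round(1),S[i,4],q.mean(0).round(4),cv2.minAreaRect(q[:,:2].astype(np.float32)))
    tr=P[ok&(P[...,2]>.004)&(P[...,2]<.035)&(P[...,0]>.3)&(P[...,0]<.49)&(P[...,1]>.08)&(P[...,1]<.30)&(abs(im.max(2).astype(int)-im.min(2))<25)]
    if len(tr): print(" tray",len(tr),cv2.minAreaRect(tr[:,:2].astype(np.float32)))
    pl=P[ok&(P[...,2]>.010)&(P[...,2]<.03)&(abs(P[...,0]-.4245)<.05)&(abs(P[...,1]+.188)<.07)]
    if len(pl)>20: print(" plug",len(pl),pl.mean(0).round(4),cv2.minAreaRect(pl[:,:2].astype(np.float32)))
E
```

```text
scene 296 bbox [ 0.511 -0.197] [ 0.714 -0.023] ((0.613061785697937, -0.10739313811063766), (0.18366022408008575, 0.13971689343452454), 13.792167663574219)
 lid c [ 0.61 -0.2   0.18] n [-0.116 -0.639  0.76 ] zmax 0.39215622365968694 s [1.376 0.726 0.491]
  floor [288.  188.3] 86 [ 0.6556 -0.0908  0.0077] ((0.6568990349769592, -0.0903497040271759), (0.03864390403032303, 0.03863149136304855), 80.3041763305664)
  floor [279.  202.5] 102 [ 0.5853 -0.106   0.0083] ((0.5864524841308594, -0.1059795618057251), (0.03224651888012886, 0.05659245699644089), 16.62042999267578)
 tray 784 ((0.40089139342308044, 0.1899915635585785), (0.1775512993335724, 0.21992406249046326), 0.030626308172941208)
 plug 162 [ 0.4206 -0.1893  0.0154] ((0.41763564944267273, -0.17444340884685516), (0.048867419362068176, 0.1324692815542221), 20.81270980834961)
side 324 bbox [ 0.512 -0.197] [ 0.701 -0.019] ((0.6157612204551697, -0.1085602343082428), (0.18315336108207703, 0.14350828528404236), 12.99807357788086)
 lid c [ 0.628 -0.195  0.159] n [-0.249  0.808 -0.534] zmax 0.34593881989336833 s [2.856 2.205 1.28 ]
 tray 1084 
[... 549 characters left out ...]
2  0.0106] ((0.6545326709747314, -0.09327202290296555), (0.042195893824100494, 0.043381862342357635), 86.0775375366211)
  floor [195.2 245.1] 611 [ 0.586  -0.1094  0.0103] ((0.5862823128700256, -0.10753047466278076), (0.03375549241900444, 0.05806173384189606), 8.422623634338379)
  floor [314.4 350.3] 168 [ 0.7672 -0.3002  0.013 ] ((0.7661861181259155, -0.3002244830131531), (0.0320192314684391, 0.006110461428761482), 33.62216567993164)
 tray 4275 ((0.42321503162384033, 0.14933034777641296), (0.11621057242155075, 0.1487966626882553), 82.24677276611328)
 plug 313 [ 0.4142 -0.1404  0.0155] ((0.4053613543510437, -0.14150623977184296), (0.030435342341661453, 0.07232993841171265), 71.7768783569336)
```

Emit:
{"api": "arm_command", "payload": {"increments": [[[0,0,-6.5],[0,0,0],1],[[0,0,-6.5],[0,0,0],1],[[0,0,0],[-1.5,-1.6,-1],1],[[0,0,0],[-1.5,-1.6,-1],1],[[0,0,0],[-1.5,-1.6,-1],1],[[0,0,0],[-1.5,-1.6,-1],1],[[0,0,0],[-1.5,-1.6,-1],1],[[0,0,0],[0,0,0],1],[[0,0,0],[0,0,0],1],[[0,0,0],[0,0,0],1]]}}

```text
clock: 0.98
tool_pos: [0.614, -0.0902, 0.2972]
ee_rot: [0.622, 0.783, 0.0, -0.0]
wrist_force: [-1.0, 0.3, -0.0]
grip_width: 0.0879
finger_force: 0.0
```

```bash
cat >> h.py <<'E'
from scipy.spatial.transform import Rotation as Ro
def delta(p,yaw=None):
    """yaw: world deg of tool y axis; prints turn about tool z then shift in turned tool frame (cm)"""
    s=status.read_state(); R=Ro.from_quat(s["ee_rot"]).as_matrix(); y0=np.degrees(np.arctan2(R[1,1],R[0,1]))
    yaw=y0 if yaw is None else yaw
    a=np.radians(yaw); Rn=np.array([[-np.sin(a),np.cos(a),0],[np.cos(a),np.sin(a),0],[0,0,-1]]).T
    # columns tool axes
    w=Ro.from_matrix(R.T@Rn).as_rotvec(degrees=True)
    print("now",s["tool_pos"].round(4),"yaw",y0.round(2),"tilt z",R[:,2].round(4),"t",round(s["clock"],2),"w",s["grip_width"].round(4),"ff",round(s["finger_force"],1))
    print("turn",w.round(2),"shift cm",((np.array(p)-s["tool_pos"])@Rn*100).round(2))
E
python3 - <<'E'
from h import *
delta([.567,-.397,.3],13)
im,d,m=snap("wrist"); save("w1",im); np.savez("w1.npz",im=im,d=d,R=m["R"],t=m["t"])
P=fullcloud(m,d)
a=np.radians(13); ey=np.array([np.cos(a),np.sin(a)])
hsv=cv2.cvtColor(im,cv2.COLOR_RGB2HSV); wood=(hsv[...,0]>8)&(hsv[...,0]<25)&(hsv[...,1]>70)
reg=(d>0)&(P[...,0]>.48)&(P[...,0]<.78)&(P[...,1]>-.25)&(P[...,1]<.02)
r=P[reg&wood&(abs(P[...,2]-.068)<.004)]; print(len(r),cv2.minAreaRect(r[:,:2].astype(np.float32)))
f=reg&(P[...,2]<.022)&(P[...,2]>.003)&(im.min(2)>80)&~wood
k,L,S,C=cv2.connectedComponentsWithStats(f.astype(np.uint8))
for i in range(1,k):
    if S[i,4]>60:
        q=P[L==i]; cs,_=cv2.findContours((L==i).astype(np.uint8),0,cv2.CHAIN_APPROX_NONE); 
        b=plane(m,max(cs,key=len).reshape(-1,2),.009)[:,:2].astype(np.float32)
        print("floor",C[i].round(1),S[i,4],q[:,2].mean().round(4),cv2.minAreaRect(b),cv2.minEnclosingCircle(b))
E
```

```text
Traceback (most recent call last):
  File "h.py", line 27, in delta
    print("now",s["tool_pos"].round(4),"yaw",y0.round(2),"tilt z",R[:,2].round(4),"t",round(s["clock"],2),"w",s["grip_width"].round(4),"ff",round(s["finger_force"],1))
                                                                                                              ^^^^^^^^^^^^^^^^^^^^^
AttributeError: 'float' object has no attribute 'round'
```

```bash
sed -i 's/s\["grip_width"\].round(4)/round(float(s["grip_width"]),4)/' h.py
python3 - <<'E'
from h import *
delta([.567,-.397,.3],13)
im,d,m=snap("wrist"); save("w1",im); np.savez("w1.npz",im=im,d=d,R=m["R"],t=m["t"])
P=fullcloud(m,d)
hsv=cv2.cvtColor(im,cv2.COLOR_RGB2HSV); wood=(hsv[...,0]>8)&(hsv[...,0]<25)&(hsv[...,1]>70)
reg=(d>0)&(P[...,0]>.48)&(P[...,0]<.78)&(P[...,1]>-.25)&(P[...,1]<.02)
r=P[reg&wood&(abs(P[...,2]-.068)<.004)]; print(len(r),cv2.minAreaRect(r[:,:2].astype(np.float32)))
f=reg&(P[...,2]<.022)&(P[...,2]>.003)&(im.min(2)>80)&~wood
k,L,S,C=cv2.connectedComponentsWithStats(f.astype(np.uint8))
for i in range(1,k):
    if S[i,4]>60:
        q=P[L==i]; cs,_=cv2.findContours((L==i).astype(np.uint8),0,cv2.CHAIN_APPROX_NONE); 
        b=plane(m,max(cs,key=len).reshape(-1,2),.009)[:,:2].astype(np.float32)
        print("floor",C[i].round(1),S[i,4],q[:,2].mean().round(4),cv2.minAreaRect(b),cv2.minEnclosingCircle(b))
E
```

```text
now [ 0.614  -0.0902  0.2972] yaw 13.04 tilt z [-4.e-04  7.e-04 -1.e+00] t 0.98 w 0.0879 ff 0.0
turn [-0.01 -0.05  0.04] shift cm [-28.84 -11.48  -0.28]
2844 ((0.6156125664710999, -0.10344620048999786), (0.18209877610206604, 0.1358547806739807), 13.454415321350098)
floor [269.6  87.4] 1295 0.0165 ((0.5882704257965088, 0.012026402167975903), (0.01754853129386902, 0.21957868337631226), 89.76991271972656) ((0.588283360004425, 0.01638205163180828), 0.10990945994853973)
floor [236.9 157.8] 2431 0.0131 ((0.6000066995620728, -0.09607501327991486), (0.1315324455499649, 0.07466531544923782), 12.986138343811035) ((0.5973800420761108, -0.0798121988773346), 0.06720642000436783)
floor [283.9 169. ] 805 0.0111 ((0.6544235944747925, -0.09214925765991211), (0.04736867547035217, 0.04528331756591797), 13.12556266784668) ((0.6541817784309387, -0.09198165684938431), 0.024242892861366272)
```

View pics/w1.png

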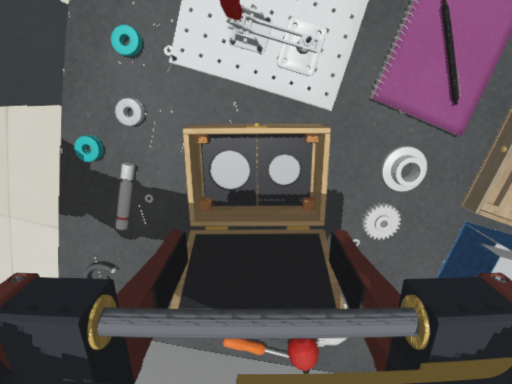

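The wrist image shows the case squarely. The large recess is on the left at (230,170) and the small one on the right at (284,170), with the lid open below them. The small ring is at (130,112) and the plug at (125,195).

```bash
python3 - <<'E'
from h import *
z=np.load("w1.npz"); im,d=z["im"],z["d"]; m=optics.camera_model("wrist"); m["R"]=z["R"]; m["t"]=z["t"]
P=fullcloud(m,d); g=im.min(2)
for (u,v) in ((230,170),(284,170)):
    f=np.zeros(g.shape,np.uint8); s=slice(v-26,v+27),slice(u-27,u+28)
    f[s]=(g[s]>0.6*g[v,u]).astype(np.uint8); k,L,S,C=cv2.connectedComponentsWithStats(cv2.morphologyEx(f,cv2.MORPH_OPEN,np.ones((3,3)))); i=L[v,u]
    cs,_=cv2.findContours((L==i).astype(np.uint8),0,cv2.CHAIN_APPROX_NONE); c=max(cs,key=len)
    b=plane(m,c.reshape(-1,2),.009)[:,:2].astype(np.float32)
    print(cv2.fitEllipse(b), cv2.minEnclosingCircle(b),"z",P[v,u,2])
# rings tops
for nm,(u,v),h,r in (("small",(130,112),.016,.019),):
    f=((g>110)).astype(np.uint8); k,L,S,C=cv2.connectedComponentsWithStats(f); i=np.argmin(np.hypot(*(C-[u,v]).T)+1e3*(S[:,4]<50)); 
    cs,_=cv2.findContours((L==i).astype(np.uint8),0,cv2.CHAIN_APPROX_NONE); b=plane(m,max(cs,key=len).reshape(-1,2),h)[:,:2].astype(np.float32)
    print(nm,C[i],S[i,4],cv2.fitEllipse(b),cv2.minEnclosingCircle(b))
E
```

```text
((0.576418399810791, -0.11068153381347656), (0.0568239726126194, 0.05709461495280266), 154.69554138183594) ((0.5763333439826965, -0.11080032587051392), 0.029314199462532997) z 0.010042213839844145
((0.654362142086029, -0.09224023669958115), (0.04472704604268074, 0.04519744962453842), 110.49541473388672) ((0.6545088291168213, -0.09218272566795349), 0.02333991974592209) z 0.010317771332561534
small [128.26408451 110.98415493] 568 ((0.42196282744407654, -0.059083305299282074), (0.03655542805790901, 0.039818279445171356), 138.8152313232422) ((0.422448068857193, -0.05806199088692665), 0.021147174760699272)
```

Emit:
{"api": "arm_command", "payload": {"increments": [[[0,0,0],[-2,-0.8,0],1],[[0,0,0],[-2,-0.8,0],1],[[0,0,0],[-2,-0.8,0],1],[[0,0,0],[-2,-0.8,0],1],[[0,0,0],[-2,-0.8,0],1],[[0,0,0],[-2,-0.8,0],1],[[0,0,0],[-2,-0.8,0],1],[[0,0,0],[-2,-0.8,0],1],[[0,0,0],[-2,-0.8,0],1],[[0,0,0],[-2,-0.8,0],1],[[0,0,0],[-2,-0.8,0],1],[[0,0,0],[-2,-0.8,0],1],[[0,0,0],[-2,-0.8,0],1],[[0,0,0],[-2,-0.8,0],0.7],[[0,0,0],[0,0,0],0.7],[[0,0,0],[0,0,0],0.7]]}}

```text
clock: 2.37
tool_pos: [0.5679, -0.3891, 0.2964]
ee_rot: [0.623, 0.782, -0.0, -0.001]
wrist_force: [0.6, -0.4, -0.3]
grip_width: 0.0753
finger_force: 0.0
```

```bash
python3 - <<'E'
from h import *
delta([.567,-.397,.033],13)
im,d,m=snap("wrist"); P=fullcloud(m,d)
# ring contour: bright region near expected
f=((P[...,2]>.012)&(P[...,2]<.026)&(np.hypot(P[...,0]-.567,P[...,1]+.397)<.045)).astype(np.uint8)
print(f.sum(),P[f>0].mean(0))
cs,_=cv2.findContours(f,0,cv2.CHAIN_APPROX_NONE); b=plane(m,max(cs,key=len).reshape(-1,2),.018)[:,:2].astype(np.float32)
print(cv2.fitEllipse(b),cv2.minEnclosingCircle(b))
save("w2",im)
E
```

```text
now [ 0.5679 -0.3891  0.2964] yaw 12.96 tilt z [-1.3e-03  9.0e-04 -1.0e+00] t 2.37 w 0.0753 ff 0.0
turn [-0.06 -0.06 -0.04] shift cm [-0.74 -0.27 26.34]
728 [ 0.5689844  -0.39726006  0.01878878]
((0.5690736770629883, -0.39772656559944153), (0.04872807860374451, 0.04961917921900749), 13.16028881072998) ((0.5692116022109985, -0.39777475595474243), 0.02545282430946827)
```

Emit:
{"api": "arm_command", "payload": {"increments": [[[0,0,0],[-0.8,-0.1,0],0.7],[[0,0,0],[0,0,2],0.7],[[0,0,0],[0,0,2],0.7],[[0,0,0],[0,0,2],0.7],[[0,0,0],[0,0,2],0.7],[[0,0,0],[0,0,2],0.7],[[0,0,0],[0,0,2],0.7],[[0,0,0],[0,0,2],0.7],[[0,0,0],[0,0,2],0.7],[[0,0,0],[0,0,2],0.7],[[0,0,0],[0,0,2],0.7],[[0,0,0],[0,0,2],0.7],[[0,0,0],[0,0,2],0.7],[[0,0,0],[0,0,1],0.7],[[0,0,0],[0,0,0],0.7],[[0,0,0],[0,0,0],0.7],[[0,0,0],[0,0,0],0.7]]}}

```text
clock: 3.83
tool_pos: [0.5696, -0.3973, 0.0489]
ee_rot: [0.622, 0.783, 0.0, 0.001]
wrist_force: [0.4, -0.3, -0.3]
grip_width: 0.0749
finger_force: 0.0
```

```bash
python3 - <<'E'
from h import *
delta([.569,-.3977,.033],13)
E
```

```text
now [ 0.5696 -0.3973  0.0489] yaw 13.03 tilt z [ 1.7e-03 -9.0e-04 -1.0e+00] t 3.83 w 0.0749 ff 0.0
turn [0.09 0.07 0.03] shift cm [-0.02 -0.07  1.59]
```

Emit:
{"api": "arm_command", "payload": {"increments": [[[0,0,0],[0,-0.1,0.8],0.7],[[0,0,0],[0,0,0.8],0.7],[[0,0,0],[0,0,0],0.7],[[0,0,0],[0,0,0],0.7],[[0,0,0],[0,0,0],0],[[0,0,0],[0,0,0],0],[[0,0,0],[0,0,0],-0.4],[[0,0,0],[0,0,0],-0.4],[[0,0,0],[0,0,0],-0.4],[[0,0,0],[0,0,0],-0.4],[[0,0,0],[0,0,0],-0.4],[[0,0,0],[0,0,0],-0.4]]}}

```text
clock: 4.83
tool_pos: [0.5678, -0.3974, 0.0319]
ee_rot: [0.623, 0.783, 0.0, 0.0]
wrist_force: [0.3, -0.5, 1.1]
grip_width: 0.0488
finger_force: 30.0
```

```bash
python3 - <<'E'
from h import *
delta([.5764,-.1107,.3],13.2)
E
```

```text
now [ 0.5678 -0.3974  0.0319] yaw 13.0 tilt z [ 4.e-04 -2.e-04 -1.e+00] t 4.83 w 0.0488 ff 30.0
turn [ 0.02  0.02 -0.2 ] shift cm [ 27.72   7.38 -26.81]
```

Emit:
{"api": "arm_command", "payload": {"increments": [[[0,0,0],[0,0,-1],-0.4],[[0,0,0],[0,0,-2],-0.4],[[0,0,0],[0,0,-3],-0.4],[[0,0,0],[0,0,-3],-0.4],[[0,0,0],[0,0,-3],-0.4],[[0,0,0],[0,0,-3],-0.4],[[0,0,0],[0,0,-3],-0.4],[[0,0,0],[0,0,-3],-0.4],[[0,0,0],[0,0,-2],-0.4],[[0,0,0],[0,0,-1],-0.4],[[0,0,0],[0,0,0],-0.4]]}}

```text
clock: 5.75
tool_pos: [0.5683, -0.3979, 0.2745]
ee_rot: [0.623, 0.783, 0.0, 0.002]
wrist_force: [0.7, 0.4, -2.7]
grip_width: 0.0488
finger_force: 30.0
```

Emit:
{"api": "arm_command", "payload": {"increments": [[[0,0,0],[1.4,0.4,0],-0.4],[[0,0,0],[2.3,0.6,0],-0.4],[[0,0,0],[2.3,0.6,0],-0.4],[[0,0,0],[2.3,0.6,0],-0.4],[[0,0,0],[2.3,0.6,0],-0.4],[[0,0,0],[2.3,0.6,0],-0.4],[[0,0,0],[2.3,0.6,0],-0.4],[[0,0,0],[2.3,0.6,0],-0.4],[[0,0,0],[2.3,0.6,0],-0.4],[[0,0,0],[2.3,0.6,0],-0.4],[[0,0,0],[2.3,0.6,0],-0.4],[[0,0,0],[2.3,0.6,0],-0.4],[[0,0,0],[1,0.4,0],-0.4],[[0,0,0],[0,0,0],-0.4],[[0,0,0],[0,0,0],-0.4],[[0,0,0],[0,0,0],-0.4]]}}

```text
clock: 7.08
tool_pos: [0.5768, -0.1125, 0.2709]
ee_rot: [0.623, 0.782, -0.001, -0.0]
wrist_force: [0.3, -0.4, -3.3]
grip_width: 0.0487
finger_force: 30.0
```

```bash
python3 - <<'E'
from h import *
delta([.5764,-.1107,.1],13.2)
im,d,m=snap("wrist"); save("w3",im)
E
```

```text
now [ 0.5768 -0.1125  0.2709] yaw 12.89 tilt z [-0.0014 -0.001  -1.    ] t 7.08 w 0.0487 ff 30.0
turn [-0.09  0.04 -0.31] shift cm [ 0.19 -0.   17.09]
```

View pics/w3.png

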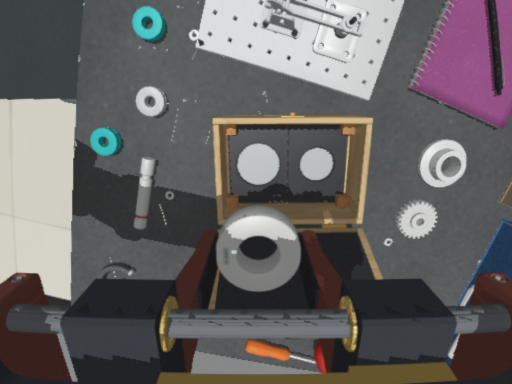

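The wrist view shows the large ring held level at (259,248). The large recess is at (259,164), lined up with it along the case's y. Next I'll measure the ring's offset in the hand.

```bash
cat >> h.py <<'E'
def inhand(u,v,top,r,thr=70):
    s=status.read_state(); im,d,m=snap("wrist"); P=fullcloud(m,d); zt=s["tool_pos"][2]-top
    f=((P[...,2]>zt-.008)&(P[...,2]<zt+.006)&(im.min(2)>thr)).astype(np.uint8)
    k,L,S,C=cv2.connectedComponentsWithStats(f); i=np.argmin(np.hypot(*(C-[u,v]).T)+1e3*(S[:,4]<100)+1e4*(np.arange(k)==0))
    cs,_=cv2.findContours((L==i).astype(np.uint8),0,cv2.CHAIN_APPROX_NONE); b=plane(m,max(cs,key=len).reshape(-1,2),zt)[:,:2].astype(np.float32)
    c=np.array(cv2.minEnclosingCircle(b)[0]); R=Ro.from_quat(s["ee_rot"]).as_matrix()
    print("inhand",C[i].round(),S[i,4],cv2.fitEllipse(b),cv2.minEnclosingCircle(b),"zmean",P[L==i][:,2].mean()-zt,"offset tool cm",((c-s["tool_pos"][:2])@R[:2,:2]*100).round(2))
    # tool-x extents through the gap between fingers
    q=(b-s["tool_pos"][:2])@R[:2,:2]; q=q[abs(q[:,1])<.008]; print("x range",q[:,0].min(),q[:,0].max())
E
python3 - <<'E'
from h import *
inhand(259,248,.0139,.025)
E
```

```text
inhand [258. 251.] 4489 ((0.5767278075218201, -0.11218415945768356), (0.04894181340932846, 0.05219490826129913), 11.022412300109863) ((0.5768409371376038, -0.11212150752544403), 0.026486994698643684) zmean 0.00022708700527113157 offset tool cm [0.08 0.  ]
x range -0.025626656590745128 0.027017082029334175
```

Emit:
{"api": "arm_command", "payload": {"increments": [[[0,0,-0.3],[0.1,0,0],-0.4],[[0,0,0],[0,0,1.5],-0.4],[[0,0,0],[0,0,1.5],-0.4],[[0,0,0],[0,0,1.5],-0.4],[[0,0,0],[0,0,1.5],-0.4],[[0,0,0],[0,0,1.5],-0.4],[[0,0,0],[0,0,1.5],-0.4],[[0,0,0],[0,0,1.5],-0.4],[[0,0,0],[0,0,1.5],-0.4],[[0,0,0],[0,0,1.5],-0.4],[[0,0,0],[0,0,1.5],-0.4],[[0,0,0],[0,0,1.5],-0.4],[[0,0,0],[0,0,1.5],-0.4],[[0,0,0],[0,0,1.5],-0.4],[[0,0,0],[0,0,1],-0.4],[[0,0,0],[0,0,0],-0.4],[[0,0,0],[0,0,0],-0.4],[[0,0,0],[0,0,0],-0.4]]}}

```text
clock: 8.68
tool_pos: [0.5779, -0.1101, 0.0674]
ee_rot: [0.621, 0.784, 0.0, 0.001]
wrist_force: [0.0, -0.1, -1.6]
grip_width: 0.0485
finger_force: 30.0
```

```bash
python3 - <<'E'
from h import *
delta([.5764,-.1107,.0415],13.2)
E
```

```text
now [ 0.5779 -0.1101  0.0674] yaw 13.28 tilt z [ 1.3e-03 -2.0e-04 -1.0e+00] t 8.68 w 0.0485 ff 30.0
turn [0.07 0.03 0.08] shift cm [-0.02 -0.15  2.59]
```

Emit:
{"api": "arm_command", "payload": {"increments": [[[0,0,0],[-0.1,-0.15,0.5],-0.4],[[0,0,0],[0,0,0.5],-0.4],[[0,0,0],[0,0,0.5],-0.4],[[0,0,0],[0,0,0.5],-0.4],[[0,0,0],[0,0,0.3],-0.4],[[0,0,0],[0,0,0.2],-0.4],[[0,0,0],[0,0,0],-0.4],[[0,0,0],[0,0,0],-0.4],[[0,0,0],[0,0,0],-0.4]]}}

```text
clock: 9.43
tool_pos: [0.5761, -0.1111, 0.0418]
ee_rot: [0.62, 0.784, 0.0, 0.0]
wrist_force: [0.4, 1.1, -2.6]
grip_width: 0.0488
finger_force: 30.0
```

```bash
python3 - <<'E'
from h import *
delta([.5764,-.1107,.0415],13.2); print(status.read_state()["wrist_force"])
E
```

```text
now [ 0.5761 -0.1111  0.0418] yaw 13.3 tilt z [ 3.e-04 -0.e+00 -1.e+00] t 9.43 w 0.0488 ff 30.0
turn [0.02 0.01 0.1 ] shift cm [0.04 0.04 0.03]
[ 0.37164727  1.07007609 -2.59735815]
```

Now down 0.1, release in steps, lift, and travel above the small ring.

Emit:
{"api": "arm_command", "payload": {"increments": [[[0,0,0],[0,0,0.1],-0.4],[[0,0,0],[0,0,0],-0.4],[[0,0,0],[0,0,0],0.15],[[0,0,0],[0,0,0],0.18],[[0,0,0],[0,0,0],0.22],[[0,0,0],[0,0,0],0.22],[[0,0,0],[0,0,0],0.22],[[0,0,0],[0,0,-0.5],0.22],[[0,0,0],[0,0,-1],0.22],[[0,0,0],[0,0,-2],0.22],[[0,0,0],[0,0,-3],0.22],[[0,0,0],[0,0,-3],0.22],[[0,0,0],[0,0,-3],0.22],[[0,0,0],[0,0,-3],0.22],[[0,0,0],[0,0,-2],0.5],[[0,0,0],[0,0,0],0.5],[[0,0,0],[0,0,0],0.5]]}}

```text
clock: 10.85
tool_pos: [0.5767, -0.1112, 0.2176]
ee_rot: [0.62, 0.784, 0.001, 0.001]
wrist_force: [-0.5, -0.5, 0.2]
grip_width: 0.0658
finger_force: 0.0
```

```bash
cat >> h.py <<'E'
def circ(m,P,im,x,y,zlo,zhi,rad,zp,thr=70):
    f=((P[...,2]>zlo)&(P[...,2]<zhi)&(np.hypot(P[...,0]-x,P[...,1]-y)<rad)&(im.min(2)>thr)).astype(np.uint8)
    cs,_=cv2.findContours(f,0,cv2.CHAIN_APPROX_NONE)
    if not cs: print("none"); return
    b=plane(m,max(cs,key=len).reshape(-1,2),zp)[:,:2].astype(np.float32)
    print("circ",f.sum(),"z",np.median(P[f>0][:,2]).round(4),cv2.fitEllipse(b),cv2.minEnclosingCircle(b))
E
python3 - <<'E'
from h import *
im,d,m=snap("wrist"); save("w4",im); P=fullcloud(m,d)
print("large in case:"); circ(m,P,im,.5764,-.1107,.02,.035,.035,.027)
print("small:"); circ(m,P,im,.421,-.060,.010,.022,.03,.016)
delta([.421,-.060,.2],13.2)
E
```

```text
large in case:
circ 1150 z 0.0279 ((0.5770866870880127, -0.11141829192638397), (0.04900669679045677, 0.050063084810972214), 14.137321472167969) ((0.5773348212242126, -0.1112782284617424), 0.025588156655430794)
small:
circ 829 z 0.0164 ((0.4222535192966461, -0.05949588865041733), (0.03680963069200516, 0.03757704794406891), 99.47412109375) ((0.4221501350402832, -0.059186432510614395), 0.019435914233326912)
now [ 0.5758 -0.1111  0.2161] yaw 13.3 tilt z [ 7.e-04 -1.e-04 -1.e+00] t 10.9 w 0.0657 ff 0.0
turn [0.04 0.01 0.1 ] shift cm [  8.51 -13.9    1.61]
```

Emit:
{"api": "arm_command", "payload": {"increments": [[[0,0,0],[0.9,-1.4,0],0.5],[[0,0,0],[0.9,-1.4,0],0.5],[[0,0,0],[0.9,-1.4,0],0.5],[[0,0,0],[0.9,-1.4,0],0.5],[[0,0,0],[0.9,-1.4,0],0.5],[[0,0,0],[0.8,-1.4,0],0.5],[[0,0,0],[0.8,-1.4,0],0.5],[[0,0,0],[0.8,-1.4,0],0.5],[[0,0,0],[0.8,-1.3,0],0.5],[[0,0,0],[0.8,-1.3,0],0.5],[[0,0,0],[0,0,2],0.5],[[0,0,0],[0,0,2],0.5],[[0,0,0],[0,0,2],0.5],[[0,0,0],[0,0,2],0.5],[[0,0,0],[0,0,2],0.5],[[0,0,0],[0,0,2],0.5],[[0,0,0],[0,0,2],0.5],[[0,0,0],[0,0,0],0.5],[[0,0,0],[0,0,0],0.5]]}}

```text
clock: 12.48
tool_pos: [0.4204, -0.0601, 0.0745]
ee_rot: [0.62, 0.784, -0.001, -0.002]
wrist_force: [-0.8, -0.8, -0.1]
grip_width: 0.0656
finger_force: 0.0
```

```bash
python3 - <<'E'
from h import *
im,d,m=snap("wrist"); P=fullcloud(m,d)
circ(m,P,im,.421,-.060,.010,.022,.03,.016)
delta([.4221,-.0592,.033],13.2); print(status.read_state()["qpos"].round(2))
E
```

```text
circ 1809 z 0.0169 ((0.42115387320518494, -0.05922573432326317), (0.03672420233488083, 0.03827405348420143), 12.098386764526367) ((0.42152369022369385, -0.05914102867245674), 0.01966925337910652)
now [ 0.4214 -0.0601  0.0754] yaw 13.3 tilt z [-2.1e-03  1.0e-04 -1.0e+00] t 12.53 w 0.0656 ff 0.0
turn [-0.11 -0.03  0.1 ] shift cm [0.08 0.09 4.24]
[ 0.03  0.35 -0.04  2.27  0.03  0.53  0.2 ]
```

Emit:
{"api": "arm_command", "payload": {"increments": [[[0,0,0],[0.1,0,1],0.5],[[0,0,0],[0,0,1],0.5],[[0,0,0],[0,0,1],0.5],[[0,0,0],[0,0,0.7],0.5],[[0,0,0],[0,0,0.5],0.5],[[0,0,0],[0,0,0],0.5],[[0,0,0],[0,0,0],0.5],[[0,0,0],[0,0,0],-0.1],[[0,0,0],[0,0,0],-0.5],[[0,0,0],[0,0,0],-0.5],[[0,0,0],[0,0,0],-0.5],[[0,0,0],[0,0,0],-0.5],[[0,0,0],[0,0,0],-0.5],[[0,0,0],[0,0,0],-0.5],[[0,0,0],[0,0,0],-0.5]]}}

```text
clock: 13.78
tool_pos: [0.4219, -0.0592, 0.0338]
ee_rot: [0.62, 0.784, -0.0, 0.0]
wrist_force: [-1.3, 1.0, 4.2]
grip_width: 0.0372
finger_force: 30.0
```

```bash
python3 - <<'E'
from h import *
delta([.6545,-.0922,.2],13.2)
E
```

```text
now [ 0.4219 -0.0592  0.0338] yaw 13.3 tilt z [ 1.e-04 -0.e+00 -1.e+00] t 13.78 w 0.0372 ff 30.0
turn [0.  0.  0.1] shift cm [ -8.52  21.89 -16.62]
```

Emit:
{"api": "arm_command", "payload": {"increments": [[[0,0,0],[0,0,-1],-0.5],[[0,0,0],[0,0,-2],-0.5],[[0,0,0],[0,0,-3],-0.5],[[0,0,0],[0,0,-3],-0.5],[[0,0,0],[0,0,-3],-0.5],[[0,0,0],[-0.5,1.2,-3],-0.5],[[0,0,0],[-0.8,2,-1],-0.5],[[0,0,0],[-0.8,2.1,-0.5],-0.5],[[0,0,0],[-0.8,2.1,0],-0.5],[[0,0,0],[-0.8,2.1,0],-0.5],[[0,0,0],[-0.8,2.1,0],-0.5],[[0,0,0],[-0.8,2.1,0],-0.5],[[0,0,0],[-0.8,2.1,0],-0.5],[[0,0,0],[-0.8,2.1,0],-0.5],[[0,0,0],[-0.8,2,0],-0.5],[[0,0,0],[-0.8,2,0],-0.5],[[0,0,0],[0,0,0],-0.5],[[0,0,0],[0,0,0],-0.5],[[0,0,0],[0,0,0],-0.5]]}}

```text
clock: 15.37
tool_pos: [0.6535, -0.0914, 0.1978]
ee_rot: [0.62, 0.784, -0.001, -0.001]
wrist_force: [-0.0, -0.3, -1.0]
grip_width: 0.0372
finger_force: 30.0
```

```bash
python3 - <<'E'
from h import *
delta([.6545,-.0922,.043],13.2)
inhand(256,250,.0178,.019)
E
```

```text
now [ 0.6535 -0.0914  0.1978] yaw 13.3 tilt z [-1.9e-03  2.0e-04 -1.0e+00] t 15.37 w 0.0372 ff 30.0
turn [-0.11 -0.03  0.1 ] shift cm [-0.1   0.07 15.48]
inhand [258. 248.] 2631 ((0.6533874869346619, -0.09060419350862503), (0.03635402023792267, 0.03836815804243088), 9.419797897338867) ((0.6531062722206116, -0.09060537815093994), 0.01963071897625923) zmean 0.00017310363673905815 offset tool cm [ 0.09 -0.02]
x range -0.018240592179580982 0.020076119164372443
```

Emit:
{"api": "arm_command", "payload": {"increments": [[[0,0,0],[-0.2,0.1,1],-0.5],[[0,0,0],[0,0,1.5],-0.5],[[0,0,0],[0,0,1.5],-0.5],[[0,0,0],[0,0,1.5],-0.5],[[0,0,0],[0,0,1.5],-0.5],[[0,0,0],[0,0,1.5],-0.5],[[0,0,0],[0,0,1.5],-0.5],[[0,0,0],[0,0,1.5],-0.5],[[0,0,0],[0,0,1],-0.5],[[0,0,0],[0,0,1],-0.5],[[0,0,0],[0,0,0.5],-0.5],[[0,0,0],[0,0,0.5],-0.5],[[0,0,0],[0,0,0.3],-0.5],[[0,0,0],[0,0,0.2],-0.5],[[0,0,0],[0,0,0],-0.5],[[0,0,0],[0,0,0],-0.5],[[0,0,0],[0,0,0],-0.5]]}}

```text
clock: 16.83
tool_pos: [0.6563, -0.0933, 0.0492]
ee_rot: [0.62, 0.784, 0.0, 0.0]
wrist_force: [-0.3, 0.2, -1.1]
grip_width: 0.0374
finger_force: 30.0
```

```bash
python3 - <<'E'
from h import *
delta([.6545,-.0922,.043],13.2)
E
```

```text
now [ 0.6563 -0.0933  0.0492] yaw 13.3 tilt z [ 8.e-04 -1.e-04 -1.e+00] t 16.83 w 0.0374 ff 30.0
turn [0.04 0.01 0.1 ] shift cm [ 0.15 -0.15  0.62]
```

Emit:
{"api": "arm_command", "payload": {"increments": [[[0,0,0],[0.05,-0.15,0.2],-0.5],[[0,0,0],[0,0,0.2],-0.5],[[0,0,0],[0,0,0.2],-0.5],[[0,0,0],[0,0,0.05],-0.5],[[0,0,0],[0,0,0],-0.5],[[0,0,0],[0,0,0],-0.5],[[0,0,0],[0,0,0],-0.1],[[0,0,0],[0,0,0],-0.05],[[0,0,0],[0,0,0],0],[[0,0,0],[0,0,0],0],[[0,0,0],[0,0,0],0],[[0,0,0],[0,0,-0.5],0],[[0,0,0],[0,0,-1],0],[[0,0,0],[0,0,-3],0],[[0,0,0],[0,0,-3],0],[[0,0,0],[0,0,-3],0],[[0,0,0],[0,0,-3],0],[[0,0,0],[0,0,-3],0],[[0,0,0],[0,0,0],0],[[0,0,0],[0,0,0],0]]}}

```text
clock: 18.5
tool_pos: [0.6558, -0.0933, 0.2104]
ee_rot: [0.621, 0.784, 0.002, 0.002]
wrist_force: [0.3, 0.2, -0.6]
grip_width: 0.0437
finger_force: 0.0
```

```bash
python3 - <<'E'
from h import *
im,d,m=snap("wrist"); save("w5",im); P=fullcloud(m,d)
circ(m,P,im,.5764,-.1107,.02,.035,.035,.027); circ(m,P,im,.6545,-.0922,.019,.032,.03,.025)
delta([.40,.19,.22],90)
im,d,m=snap("side"); P=fullcloud(m,d)
for n in ("side","scene"):
    im,d,m=snap(n); P=fullcloud(m,d)
    f=(im.max(2)<75)&(P[...,2]>.011)&(P[...,2]<.036)&(abs(P[...,0]-.4)<.07)&(abs(P[...,1]-.19)<.09)
    q=P[f]; print(n,len(q),q.mean(0).round(4),cv2.minAreaRect(q[:,:2].astype(np.float32)))
E
```

```text
circ 1239 z 0.0277 ((0.5772602558135986, -0.11117977648973465), (0.049591582268476486, 0.05119571462273598), 141.00778198242188) ((0.5775687098503113, -0.1112498790025711), 0.02617991715669632)
circ 743 z 0.0259 ((0.6551615595817566, -0.09323401749134064), (0.036397602409124374, 0.037026192992925644), 18.004743576049805) ((0.6550685167312622, -0.09333571791648865), 0.019182736054062843)
now [ 0.6546 -0.0931  0.2083] yaw 13.3 tilt z [ 1.7e-03 -1.0e-04 -1.0e+00] t 18.55 w 0.044 ff 0.0
turn [ 6.00e-02  9.00e-02 -7.67e+01] shift cm [25.46 28.31 -1.17]
side 37 [0.404  0.1822 0.017 ] ((0.40029099583625793, 0.1852777898311615), (0.08763658255338669, 0.021388014778494835), 85.66014862060547)
scene 142 [0.3883 0.1833 0.0184] ((0.38826605677604675, 0.18725301325321198), (0.09508384764194489, 0.04186878353357315), 84.79444122314453)
```

Both rings sit right: tops at z 0.0277 and 0.0259, and each within 1–2 mm of its recess centre. The tray and plug have to be placed with the gripper body across the case, so I need the lid angle for clearance.

```bash
python3 - <<'E'
from h import *
c0=np.array([.6158,-.1017]); a=np.radians(13.2); ex=np.array([np.sin(a),-np.cos(a)]); ey=np.array([np.cos(a),np.sin(a)])
def run(n,im,d,m):
    P=fullcloud(m,d); q=P[...,:2]-c0; X=q@ex; Y=q@ey; Z=P[...,2]
    hsv=cv2.cvtColor(im,cv2.COLOR_RGB2HSV)
    f=(d>0)&(X>.06)&(X<.14)&(abs(Y)<.085)&(Z>.085)&(Z<.22)
    x,z=X[f],Z[f]
    if len(x)<30: print(n,len(x)); return
    l=cv2.fitLine(np.c_[x,z].astype(np.float32),cv2.DIST_HUBER,0,.001,.001).ravel(); 
    th=np.arctan2(abs(l[1]),np.sign(l[1])*l[0]); th=np.pi-th  # angle measured from -x
    x68=l[2]+(0.068-l[3])*l[0]/l[1]
    print(n,len(x),"theta",th,"x at hinge z",x68,"zmax",np.percentile(z,99),"xmax",x.max())
for n in ("side","scene"):
    run(n,*snap(n))
z=np.load("w1.npz"); m=optics.camera_model("wrist"); m["R"]=z["R"];m["t"]=z["t"]; run("w1",z["im"],z["d"],m)
E
```

```text
side 1688 theta 1.888822 x at hinge z 0.07653454 zmax 0.20119449882580637 xmax 0.11936634539225847
scene 337 theta 1.9473834 x at hinge z 0.06424855 zmax 0.2012498012447213 xmax 0.12024985997540745
w1 10670 theta 1.898459 x at hinge z 0.065659076 zmax 0.18529255068689662 xmax 0.10707510354247984
```

Emit:
{"api": "arm_command", "payload": {"increments": [[[0,0,6.1],[0,0,0],0],[[0,0,6.1],[0,0,0],0],[[0,0,6.1],[0,0,0],0],[[0,0,0],[1.9,-2.1,0],0],[[0,0,0],[1.9,-2.1,0],0],[[0,0,0],[1.9,-2.1,0],0],[[0,0,0],[1.9,-2.1,0],0],[[0,0,0],[1.9,-2.1,0],0],[[0,0,0],[1.9,-2.1,0],0],[[0,0,0],[1.9,-2.1,0],0],[[0,0,0],[1.9,-2.1,0],0],[[0,0,0],[1.9,-2.1,0],0],[[0,0,0],[1.9,-2.1,0],0],[[0,0,0],[1.9,-2.1,0],0],[[0,0,0],[1.9,-2.1,0],-0.1],[[0,0,0],[0,0,0],-0.1],[[0,0,0],[0,0,0],-0.1],[[0,0,0],[0,0,0],-0.1]]}}

```text
clock: 20.3
tool_pos: [0.4236, 0.1555, 0.2069]
ee_rot: [0.737, 0.676, -0.0, 0.0]
wrist_force: [0.9, -0.1, 0.2]
grip_width: 0.0397
finger_force: 0.0
```

```bash
python3 - <<'E'
from h import *
delta([.39,.19,.1],-5)
im,d,m=snap("wrist"); save("w6",im); np.savez("w6.npz",im=im,d=d,R=m["R"],t=m["t"]); P=fullcloud(m,d)
reg=(d>0)&(abs(P[...,0]-.4)<.11)&(abs(P[...,1]-.19)<.13)
for nm,f,zp in (("tray",reg&(P[...,2]>.007)&(P[...,2]<.04),.011),("dark",reg&(P[...,2]>.02)&(P[...,2]<.04)&(im.max(2)<80),.032),("rib",reg&(P[...,2]>.012)&(P[...,2]<.021)&(im.max(2)<80),.016)):
    k,L,S,C=cv2.connectedComponentsWithStats(f.astype(np.uint8)); 
    for i in range(1,k):
        if S[i,4]<150: continue
        q=P[L==i]; print(nm,C[i].round(),S[i,4],"z",np.median(q[:,2]).round(4),cv2.minAreaRect(q[:,:2].astype(np.float32)))
E
```

```text
now [0.4236 0.1555 0.2069] yaw -5.01 tilt z [-2.e-04 -5.e-04 -1.e+00] t 20.3 w 0.0397 ff 0.0
turn [-0.01  0.03 -0.01] shift cm [ 3.15 -3.65 10.69]
tray [317. 131.] 7074 z 0.017 ((0.49064838886260986, 0.18995995819568634), (0.2598815858364105, 0.03878878802061081), 89.93916320800781)
tray [225. 142.] 1443 z 0.0115 ((0.3923887610435486, 0.18949073553085327), (0.16004575788974762, 0.10775955766439438), 84.90384674072266)
tray [226. 114.] 489 z 0.0202 ((0.3971390426158905, 0.22924832999706268), (0.012057427316904068, 0.04456275701522827), 84.74626922607422)
tray [228. 150.] 553 z 0.0165 ((0.39261943101882935, 0.19000373780727386), (0.05546121299266815, 0.01836286671459675), 82.95576477050781)
tray [228. 186.] 537 z 0.0194 ((0.38809117674827576, 0.14972075819969177), (0.01235407218337059, 0.045285414904356), 84.66667938232422)
dark [330.  23.] 197 z 0.0318 ((0.5069360733032227, 0.30799874663352966), (0.020970823243260384, 0.005803348030894995), 89.28324890136719)
dark [330. 126.] 233 z 0.0322 ((0.5044844746589661, 0.20926456153392792), (0.019767368212342262, 0.011272164061665535), 88.56770324707031)
rib [228. 150.] 479 z 0.0167 ((0.39275896549224854, 0.18970456719398499), (0.048573173582553864, 0.012178362347185612), 84.96163940429688)
rib [229. 185.] 284 z 0.0186 ((0.38934218883514404, 0.1496039628982544), (0.01235407218337059, 0.042772505432367325), 84.66667938232422)
```

View pics/w6.png

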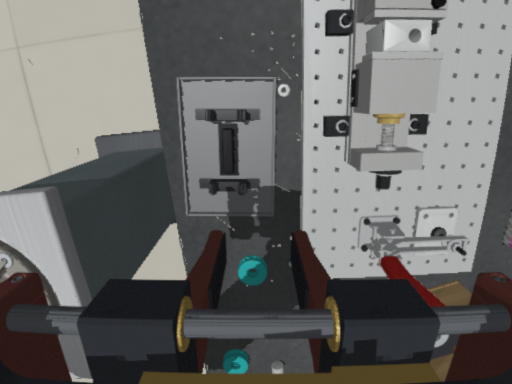

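The view shows the tray square at (228,148), with its rib at (228,150) and saddles at (226,114) and (228,186). The size, 160×108, matches. Next I go over it and partway down.

Emit:
{"api": "arm_command", "payload": {"increments": [[[0,0,0],[0.8,-0.9,0],-0.1],[[0,0,0],[0.8,-0.9,0],-0.1],[[0,0,0],[0.8,-0.8,0],-0.1],[[0,0,0],[0.7,-0.8,0],-0.1],[[0,0,0],[0,0,2],-0.1],[[0,0,0],[0,0,2],-0.1],[[0,0,0],[0,0,2],-0.1],[[0,0,0],[0,0,2],-0.1],[[0,0,0],[0,0,2],-0.1],[[0,0,0],[0,0,2],-0.1],[[0,0,0],[0,0,2],-0.1],[[0,0,0],[0,0,0],-0.1],[[0,0,0],[0,0,0],-0.1],[[0,0,0],[0,0,0],-0.1]]}}

```text
clock: 21.52
tool_pos: [0.393, 0.1896, 0.0677]
ee_rot: [0.738, 0.675, 0.0, 0.0]
wrist_force: [-0.5, 0.0, -0.2]
grip_width: 0.0393
finger_force: 0.0
```

```bash
python3 - <<'E'
from h import *
delta([.3925,.1897,.033],-5.1)
im,d,m=snap("wrist"); P=fullcloud(m,d); s=status.read_state()["tool_pos"]
f=(d>0)&(P[...,2]>.012)&(P[...,2]<.021)&(im.max(2)<80)&(abs(P[...,0]-.3925)<.015)&(abs(P[...,1]-.19)<.03)
q=P[f]; print(len(q),cv2.minAreaRect(q[:,:2].astype(np.float32)))
E
```

```text
now [0.393  0.1896 0.0677] yaw -5.07 tilt z [ 6.e-04  1.e-04 -1.e+00] t 21.52 w 0.0393 ff 0.0
turn [ 0.03 -0.01  0.03] shift cm [ 0.01 -0.05  3.47]
1130 ((0.3923008143901825, 0.18978522717952728), (0.04970461502671242, 0.011971164494752884), 85.20736694335938)
```

Emit:
{"api": "arm_command", "payload": {"increments": [[[0,0,0],[0,-0.05,1],-0.1],[[0,0,0],[0,0,1],-0.1],[[0,0,0],[0,0,1],-0.1],[[0,0,0],[0,0,0.45],-0.1],[[0,0,0],[0,0,0],-0.1],[[0,0,0],[0,0,0],-0.1],[[0,0,0],[0,0,0],-0.6],[[0,0,0],[0,0,0],-1],[[0,0,0],[0,0,0],-1],[[0,0,0],[0,0,0],-1],[[0,0,0],[0,0,0],-1],[[0,0,0],[0,0,0],-1],[[0,0,0],[0,0,0],-1],[[0,0,0],[0,0,0],-1]]}}

```text
clock: 22.73
tool_pos: [0.3918, 0.19, 0.0329]
ee_rot: [0.737, 0.676, 0.0, 0.0]
wrist_force: [-0.4, -0.4, 4.0]
grip_width: 0.0115
finger_force: 30.0
```

```bash
python3 - <<'E'
from h import *
delta([.6153,-.1012,.2],-76.8); delta([.3925,.1897,.233]); print(status.read_state()["qpos"].round(2))
E
```

```text
now [0.3918 0.19   0.0329] yaw -5.0 tilt z [ 3.e-04  2.e-04 -1.e+00] t 22.73 w 0.0115 ff 30.0
turn [ 1.00e-02 -2.00e-02  7.18e+01] shift cm [ 15.11  33.46 -16.71]
now [0.3918 0.19   0.0329] yaw -5.0 tilt z [ 3.e-04  2.e-04 -1.e+00] t 22.73 w 0.0115 ff 30.0
turn [ 0.02 -0.01  0.  ] shift cm [-2.000e-02  8.000e-02 -2.001e+01]
[-0.51  0.45 -0.1   2.26  0.1   0.43 -0.78]
```

Emit:
{"api": "arm_command", "payload": {"increments": [[[0,0,0],[0,0,-0.5],-1],[[0,0,0],[0,0,-1],-1],[[0,0,0],[0,0,-2],-1],[[0,0,0],[0,0,-2],-1],[[0,0,0],[0,0,-2],-1],[[0,0,0],[0,0,-2],-1],[[0,0,0],[0,0,-2],-1],[[0,0,0],[0,0,-2],-1],[[0,0,0],[-1,1.4,-2],-1],[[0,0,0],[-1,1.4,-2],-1],[[0,0,0],[-1,1.4,-2],-1],[[0,0,0],[-1,1.4,-2],-1],[[0,0,0],[-1,1.4,-1],-1],[[0,0,0],[-1,1.4,-1],-1],[[0,0,0],[-1,1.4,0],-1],[[0,0,0],[-1,1.4,0],-1],[[0,0,0],[-1,1.4,0],-1],[[0,0,0],[-1,1.4,0],-1],[[0,0,0],[-1,1.4,0],-1],[[0,0,0],[-1.5,1.4,0],-1]]}}

```text
clock: 24.4
tool_pos: [0.548, 0.0511, 0.2682]
ee_rot: [0.737, 0.676, 0.0, -0.0]
wrist_force: [-0.5, -0.1, -1.0]
grip_width: 0.0117
finger_force: 30.0
```

Emit:
{"api": "arm_command", "payload": {"increments": [[[0,0,3],[0,0,0],-1],[[0,0,6],[0,0,0],-1],[[0,0,6],[0,0,0],-1],[[0,0,6],[0,0,0],-1],[[0,0,6],[0,0,0],-1],[[0,0,6],[0,0,0],-1],[[0,0,6],[0,0,0],-1],[[0,0,6],[0,0,0],-1],[[0,0,6],[0,0,0],-1],[[0,0,6],[0,0,0],-1],[[0,0,6],[0,0,0],-1],[[0,0,6],[0,0,0],-1],[[0,0,3],[0,0,0],-1],[[0,0,0],[0,0,0],-1],[[0,0,0],[0,0,0],-1]]}}

```text
clock: 25.65
tool_pos: [0.5476, 0.0508, 0.268]
ee_rot: [0.993, 0.114, -0.0, -0.0]
wrist_force: [-0.9, 0.2, -1.5]
grip_width: 0.0117
finger_force: 30.0
```

```bash
python3 - <<'E'
from h import *
delta([.6153,-.1012,.27],-76.8)
im,d,m=snap("wrist"); save("w7",im)
E
```

```text
now [0.5476 0.0508 0.268 ] yaw -76.88 tilt z [-3.e-04  3.e-04 -1.e+00] t 25.65 w 0.0117 ff 30.0
turn [-0.02  0.01 -0.08] shift cm [ 3.12 16.34 -0.2 ]
```

View pics/w7.png

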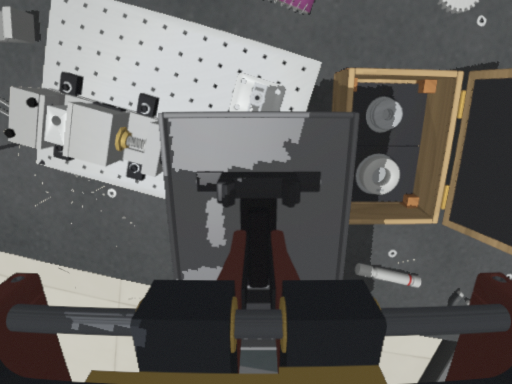

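The wrist view shows the tray held square at (258,190). Both rings sit in their recesses at (383,114) and (377,174). To clear the lid I'll place the tray with a 5° tilt, lid side up.

Emit:
{"api": "arm_command", "payload": {"increments": [[[0,0,0],[0.2,1,0],-1],[[0,0,0],[0.3,1.5,0],-1],[[0,0,0],[0.3,1.5,0],-1],[[0,0,0],[0.3,1.5,0],-1],[[0,0,0],[0.3,1.5,0],-1],[[0,0,0],[0.3,1.5,0],-1],[[0,0,0],[0.3,1.5,0],-1],[[0,0,0],[0.3,1.5,0],-1],[[0,0,0],[0.3,1.5,0],-1],[[0,0,0],[0.3,1.5,0],-1],[[0,0,0],[0.2,1.5,0],-1],[[-1.7,0,0],[0,0,0],-1],[[-1.7,0,0],[0,0,0],-1],[[-1.6,0,0],[0,0,0],-1],[[0,0,0],[0,0,0],-1],[[0,0,0],[0,0,0],-1],[[0,0,0],[0,0,0],-1]]}}

```text
clock: 27.12
tool_pos: [0.6142, -0.0988, 0.2677]
ee_rot: [0.993, 0.113, 0.005, 0.043]
wrist_force: [0.7, 0.6, -1.3]
grip_width: 0.0117
finger_force: 30.0
```

```bash
cat >> h.py <<'E'
c0=np.array([.6153,-.1012]); _a=np.radians(13.2); EX=np.array([np.sin(_a),-np.cos(_a)]); EY=np.array([np.cos(_a),np.sin(_a)])
def incase():
    s=status.read_state(); q=s["tool_pos"][:2]-c0; R=Ro.from_quat(s["ee_rot"]).as_matrix()
    print("case mm x,y,z",(q@EX*1e3).round(1),(q@EY*1e3).round(1),(s["tool_pos"][2]*1e3).round(1),"yaw rel",(np.degrees(np.arctan2(R[1,1],R[0,1]))+76.8).round(2),"tilt",np.degrees(np.arcsin(R[2,1])).round(2),np.degrees(np.arcsin(R[2,0])).round(2),"F",np.round(s["wrist_force"],1),"w",round(float(s["grip_width"]),4),"t",round(s["clock"],1))
E
python3 - <<'E'
from h import *
incase()
im,d,m=snap("wrist"); save("w8",im); P=fullcloud(m,d); Z=P[...,2]
q=P[...,:2]-c0; X=q@EX;Y=q@EY
hsv=cv2.cvtColor(im,cv2.COLOR_RGB2HSV); wood=(hsv[...,0]>8)&(hsv[...,0]<25)&(hsv[...,1]>70)&(d>0)
r=np.c_[X,Y][...]; 
f=wood&(abs(Z-.068)<.004)&(abs(X)<.09)&(abs(Y)<.12); print("rim n",f.sum(),"x",np.percentile(X[f],[1,99]),"y",np.percentile(Y[f],[1,99]))
tr=(d>0)&(Z>.21)&(Z<.27)&(abs(X)<.075)&(Y>.02)&(Y<.12); print("tray",tr.sum(),"x",np.percentile(X[tr],[.5,99.5]),"y",np.percentile(Y[tr],[.5,99.5]))
E
```

```text
case mm x,y,z -2.6 -0.5 267.7 yaw rel -0.21 tilt 4.97 -0.01 F [ 0.7  0.6 -1.3] w 0.0117 t 27.1
rim n 847 x [-0.06460345  0.06348076] y [0.07595538 0.09097782]
tray 19794 x [-0.05222826  0.05283354] y [0.02035207 0.07942765]
```

Emit:
{"api": "arm_command", "payload": {"increments": [[[0,0,0],[0,-0.09,1],-1],[[0,0,0],[0,-0.15,1.7],-1],[[0,0,0],[0,-0.15,1.7],-1],[[0,0,0],[0,-0.15,1.7],-1],[[0,0,0],[0,-0.15,1.7],-1],[[0,0,0],[0,-0.15,1.7],-1],[[0,0,0],[0,-0.15,1.7],-1],[[0,0,0],[0,-0.15,1.7],-1],[[0,0,0],[0,-0.15,1.7],-1],[[0,0,0],[0,-0.15,1.7],-1],[[0,0,0],[0,-0.15,1.7],-1],[[0,0,0],[0,0,0],-1],[[0,0,0],[0,0,0],-1],[[0,0,0],[0,0,0],-1]]}}

```text
clock: 28.33
tool_pos: [0.6147, -0.0984, 0.0875]
ee_rot: [0.993, 0.113, 0.005, 0.043]
wrist_force: [0.1, 0.3, -1.2]
grip_width: 0.0115
finger_force: 30.0
```

```bash
python3 - <<'E'
from h import *
incase()
E
```

```text
case mm x,y,z -2.8 0.0 87.5 yaw rel -0.22 tilt 5.02 0.04 F [ 0.1  0.3 -1.2] w 0.0115 t 28.3
```

Emit:
{"api": "arm_command", "payload": {"increments": [[[0,0,0],[0,-0.05,0.5],-1],[[0,0,0],[0,-0.05,0.5],-1],[[0,0,0],[0,-0.04,0.4],-1],[[0,0,0],[0,-0.03,0.3],-1],[[0,0,0],[0,-0.02,0.2],-1],[[0,0,0],[0,0,0],-1],[[0,0,0],[0,0,0],-1],[[0,0,0],[0,0,0],-1]]}}

```text
clock: 29.0
tool_pos: [0.6143, -0.0979, 0.068]
ee_rot: [0.993, 0.113, 0.005, 0.043]
wrist_force: [0.3, 0.8, -1.5]
grip_width: 0.0116
finger_force: 30.0
```

```bash
python3 - <<'E'
from h import *
incase()
E
```

```text
case mm x,y,z -3.5 -0.2 68.0 yaw rel -0.2 tilt 5.0 0.01 F [ 0.3  0.8 -1.5] w 0.0116 t 29.0
```

Emit:
{"api": "arm_command", "payload": {"increments": [[[0,0,0],[0,0.05,0.15],-1],[[0,0,0],[0,0,0],-1],[[0,0,0],[0,0,0],-0.65],[[0,0,0],[0,0,0],-0.5],[[0,0,0],[0,0,0],-0.4],[[0,0,0],[0,0,0],-0.4],[[0,0,0],[0,0,0],-0.4],[[0,0,0],[0,0,0],-0.4],[[0,0,0],[0,0.03,-0.5],-0.4],[[0,0,0],[0,0.05,-0.8],-0.4],[[0,0,0],[0,0.1,-1.5],-0.4],[[0,0,0],[0,0.2,-2],-0.4],[[0,0,0],[0,0.2,-2.5],-0.4],[[0,0,0],[0,0.2,-3],-0.4],[[0,0,0],[0,0.2,-3],-0.4],[[0,0,0],[0,0.2,-3],-0.4],[[0,0,0],[0,0.2,-3],-0.4],[[0,0,0],[0,0,0],-0.4],[[0,0,0],[0,0,0],-0.4]]}}

```text
clock: 30.58
tool_pos: [0.6147, -0.0956, 0.2627]
ee_rot: [0.993, 0.113, 0.007, 0.043]
wrist_force: [-0.1, 0.2, 0.2]
grip_width: 0.026
finger_force: 0.0
```

```bash
python3 - <<'E'
from h import *
incase()
im,d,m=snap("wrist"); P=fullcloud(m,d); Z=P[...,2]; q=P[...,:2]-c0; X=q@EX;Y=q@EY
f=(d>0)&(abs(X)<.0575)&(abs(Y)<.083)&(Z>.02)&(Z<.05)&(im.max(2).astype(int)-im.min(2)<30)
for nm,g in (("x-",X<-.045),("x+",X>.045),("y+",Y>.07),("floor",(abs(X)<.045)&(abs(Y)>.05)&(abs(Y)<.07))):
    if (f&g).sum()>10: print(nm,(f&g).sum(),"z pct",np.percentile(Z[f&g],[10,50,95]).round(4),"X",np.percentile(X[f&g],[1,99]).round(4),"Y",np.percentile(Y[f&g],[1,99]).round(4))
save("w9",cv2.resize(im,(768,576)))
delta([.4245,-.188,.2],13)
for n in ("side","scene"):
    im2,d2,m2=snap(n); P2=fullcloud(m2,d2)
    f=(d2>0)&(P2[...,2]>.0125)&(P2[...,2]<.024)&(abs(P2[...,0]-.4245)<.04)&(abs(P2[...,1]+.188)<.065)
    q2=P2[f]; print(n,f.sum(),q2.mean(0).round(4),cv2.minAreaRect(q2[:,:2].astype(np.float32)))
E
```

```text
case mm x,y,z -5.6 0.7 262.7 yaw rel -0.23 tilt 5.05 0.28 F [-0.1  0.2  0.2] w 0.026 t 30.6
x- 813 z pct [0.0321 0.0339 0.0415] X [-0.0535 -0.0451] Y [-0.0779  0.0784]
x+ 1044 z pct [0.032  0.0336 0.0414] X [0.0451 0.0573] Y [-0.0774  0.0777]
y+ 754 z pct [0.0321 0.0334 0.0415] X [-0.0516  0.053 ] Y [0.0701 0.0801]
floor 2093 z pct [0.0318 0.0329 0.0342] X [-0.0443  0.0439] Y [-0.0694  0.0697]
now [ 0.6136 -0.0954  0.2607] yaw -77.01 tilt z [ 0.0211 -0.0846 -0.9962] t 30.63 w 0.0263 ff 0.0
turn [  4.     3.86 -89.95] shift cm [ -4.77 -20.51   6.07]
side 257 [ 0.4246 -0.1897  0.0165] ((0.4254588484764099, -0.1872955858707428), (0.10846014320850372, 0.017313912510871887), 89.19906616210938)
scene 135 [ 0.4231 -0.191   0.0165] ((0.42305615544319153, -0.18882858753204346), (0.10241997241973877, 0.017570076510310173), 89.30107879638672)
```

View pics/w9.png

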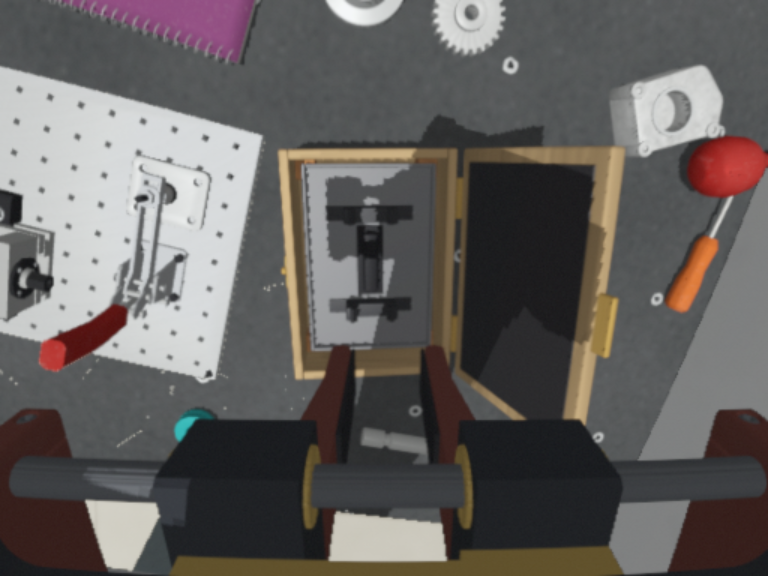

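The image shows the tray level in the case at (370,250), 0.0415 at both walls. The saddles are at (370,214) and (370,306), and the lid is still open on the right. Next is the plug, with its axis at about 89° in both views.

Emit:
{"api": "arm_command", "payload": {"increments": [[[5,0,0],[0,0,0],-0.1],[[0,0,0],[-1,0.4,0],-0.1],[[0,0,0],[-2,0.8,0],-0.1],[[0,0,0],[-2,0.8,0],-0.1],[[0,0,0],[-2.2,0.8,0],-0.1],[[0,0,0],[-2.2,0.8,0],-0.1],[[0,0,0],[-2.2,0.8,0],-0.1],[[0,0,0],[-2.2,0.8,0],-0.1],[[0,0,0],[-2,0.8,0],-0.1],[[0,0,0],[-2,0.8,0],-0.1],[[0,0,0],[-2,0.8,0],-0.1],[[0,0,0],[-1,0.4,0],-0.1]]}}

```text
clock: 31.73
tool_pos: [0.4254, -0.222, 0.2589]
ee_rot: [0.994, 0.112, -0.001, 0.0]
wrist_force: [-0.3, 0.3, -0.4]
grip_width: 0.0395
finger_force: 0.0
```

Emit:
{"api": "arm_command", "payload": {"increments": [[[0,0,-3],[0,0,0.5],-0.1],[[0,0,-6.1],[0,0,0.5],-0.1],[[0,0,-6.1],[0,0,0.5],-0.1],[[0,0,-6.1],[0,0,0.5],-0.1],[[0,0,-6.1],[0,0,0.5],-0.1],[[0,0,-6.1],[0,0,0.5],-0.1],[[0,0,-6.1],[0,0,0.5],-0.1],[[0,0,-6.1],[0,0,0.5],-0.1],[[0,0,-6.1],[0,0,0.5],-0.1],[[0,0,-6.1],[0,0,0.5],-0.1],[[0,0,-6.1],[0,0,0.5],-0.1],[[0,0,-6.1],[0,0,0.5],-0.1],[[0,0,-6.1],[0,0,0],-0.1],[[0,0,0],[0,0,0],-0.1],[[0,0,0],[0,0,0],-0.1]]}}

```text
clock: 32.98
tool_pos: [0.4286, -0.2201, 0.1994]
ee_rot: [0.713, 0.701, -0.0, -0.0]
wrist_force: [0.5, -0.3, 0.5]
grip_width: 0.0394
finger_force: 0.0
```

```bash
cat > plug.py <<'E'
from h import *
im,d,m=snap("wrist"); P=fullcloud(m,d)
f=(d>0)&(P[...,2]>.011)&(P[...,2]<.024)&(abs(P[...,0]-.4245)<.03)&(abs(P[...,1]+.188)<.065)
k,L,S,C=cv2.connectedComponentsWithStats(f.astype(np.uint8)); i=1+np.argmax(S[1:,4])
cs,_=cv2.findContours((L==i).astype(np.uint8),0,cv2.CHAIN_APPROX_NONE); b=plane(m,max(cs,key=len).reshape(-1,2),.014)[:,:2].astype(np.float32)
print(C[i],S[i,4],"z",np.percentile(P[L==i][:,2],[50,95]),cv2.minAreaRect(b))
q=P[L==i];y=q[:,1]; A=np.polyfit(y,q[:,0],1); print("axis deg",np.degrees(np.arctan2(1,A[0])),"y range",y.min(),y.max())
E
python3 - <<'E'
exec(open("plug.py").read()); delta([.4245,-.188,.031],-.8)
E
```

```text
[255.18270572 148.72733612] 1434 z [0.01721327 0.01925641] ((0.42644762992858887, -0.18919038772583008), (0.10628491640090942, 0.017095785588026047), 89.11007690429688)
axis deg 88.6653731356825 y range -0.2412199240909829 -0.13592061584828344
now [ 0.4288 -0.2202  0.1996] yaw -1.0 tilt z [-4.e-04 -3.e-04 -1.e+00] t 33.03 w 0.0397 ff 0.0
turn [-0.02  0.02 -0.2 ] shift cm [ 3.21 -0.47 16.86]
```

Emit:
{"api": "arm_command", "payload": {"increments": [[[0,0,0],[1,-0.1,0],-0.1],[[0,0,0],[1,-0.1,0],-0.1],[[0,0,0],[1.1,-0.1,0],-0.1],[[0,0,0],[0,0,2],-0.1],[[0,0,0],[0,0,2],-0.1],[[0,0,0],[0,0,2],-0.1],[[0,0,0],[0,0,2],-0.1],[[0,0,0],[0,0,2],-0.1],[[0,0,0],[0,0,2],-0.1],[[0,0,0],[0,0,1.5],-0.1],[[0,0,0],[0,0,0],-0.1],[[0,0,0],[0,0,0],-0.1],[[0,0,0],[0,0,0],-0.1]]}}

```text
clock: 34.12
tool_pos: [0.4269, -0.1887, 0.0657]
ee_rot: [0.712, 0.702, 0.0, 0.0]
wrist_force: [-0.4, -0.1, 1.1]
grip_width: 0.0396
finger_force: 0.0
```

```bash
python3 - <<'E'
exec(open("plug.py").read()); delta([.4262,-.1889,.032],-1)
E
```

```text
[256.38322269 219.83524442] 3314 z [0.01721726 0.01916791] ((0.4260094463825226, -0.1895374357700348), (0.10758208483457565, 0.01713579334318638), 88.41759490966797)
axis deg 88.69037947007037 y range -0.24110176407288783 -0.13571944467882396
now [ 0.4272 -0.1889  0.0659] yaw -0.8 tilt z [ 1.7e-03 -3.0e-04 -1.0e+00] t 34.17 w 0.0397 ff 0.0
turn [0.1  0.02 0.2 ] shift cm [ 0.   -0.1   3.39]
```

Emit:
{"api": "arm_command", "payload": {"increments": [[[0,0,0.3],[0,-0.1,1],-0.1],[[0,0,0],[0,0,1],-0.1],[[0,0,0],[0,0,1],-0.1],[[0,0,0],[0,0,0.4],-0.1],[[0,0,0],[0,0,0],-0.1],[[0,0,0],[0,0,0],-0.1],[[0,0,0],[0,0,0],-0.5],[[0,0,0],[0,0,0],-1],[[0,0,0],[0,0,0],-1],[[0,0,0],[0,0,0],-1],[[0,0,0],[0,0,0],-1],[[0,0,0],[0,0,0],-1],[[0,0,0],[0,0,0],-1],[[0,0,0],[0,0,0],-1]]}}

```text
clock: 35.33
tool_pos: [0.4256, -0.1892, 0.0311]
ee_rot: [0.714, 0.7, 0.0, 0.0]
wrist_force: [-0.7, 0.4, 4.6]
grip_width: 0.0174
finger_force: 30.0
```

```bash
python3 - <<'E'
from h import *
delta([.6153,-.1012,.27],-76.8)
E
```

```text
now [ 0.4256 -0.1892  0.0311] yaw -1.11 tilt z [ 5.e-04 -1.e-04 -1.e+00] t 35.33 w 0.0174 ff 30.0
turn [ 3.000e-02 -1.000e-02  7.569e+01] shift cm [ 20.48  -4.24 -23.89]
```

Emit:
{"api": "arm_command", "payload": {"increments": [[[0,0,0],[0,0,-0.5],-1],[[0,0,0],[0,0,-1.5],-1],[[0,0,0],[0,0,-2.5],-1],[[0,0,0],[0,0,-2.5],-1],[[0,0,0],[0,0,-2.5],-1],[[0,0,3.7],[0,0,-2.5],-1],[[0,0,6],[0,0,-2.5],-1],[[0,0,6],[0,0,-2.5],-1],[[0,0,6],[0,0,-2.5],-1],[[0,0,6],[0,0,-2.5],-1],[[0,0,6],[0,0,-2],-1],[[0,0,6],[0,0,0],-1],[[0,0,6],[0,0,0],-1],[[0,0,6],[0,0,0],-1],[[0,0,6],[0,0,0],-1],[[0,0,6],[0,0,0],-1],[[0,0,6],[0,0,0],-1],[[0,0,6],[0,0,0],-1],[[0,0,0],[0,0,0],-1]]}}

```text
clock: 36.92
tool_pos: [0.4248, -0.189, 0.2707]
ee_rot: [0.994, 0.113, -0.0, -0.0]
wrist_force: [-0.2, -0.6, -0.7]
grip_width: 0.0175
finger_force: 30.0
```

Emit:
{"api": "arm_command", "payload": {"increments": [[[0,0,0],[1,-0.2,0],-1],[[0,0,0],[1.7,-0.4,0],-1],[[0,0,0],[1.7,-0.4,0],-1],[[0,0,0],[1.7,-0.4,0],-1],[[0,0,0],[1.7,-0.4,0],-1],[[0,0,0],[1.7,-0.4,0],-1],[[0,0,0],[1.7,-0.4,0],-1],[[0,0,0],[1.7,-0.4,0],-1],[[0,0,0],[1.7,-0.4,0],-1],[[0,0,0],[1.7,-0.4,0],-1],[[0,0,0],[1.7,-0.3,0],-1],[[0,0,0],[1.7,-0.3,0],-1],[[-1.7,0,0],[0.8,-0.2,0],-1],[[-1.8,0,0],[0,0,0],-1],[[0,0,0],[0,0,0],-1],[[0,0,0],[0,0,0],-1],[[0,0,0],[0,0,0],-1]]}}

```text
clock: 38.33
tool_pos: [0.6148, -0.097, 0.2706]
ee_rot: [0.993, 0.115, 0.003, 0.03]
wrist_force: [0.2, 0.7, -1.8]
grip_width: 0.0181
finger_force: 30.0
```

```bash
python3 - <<'E'
from h import *
incase()
im,d,m=snap("wrist"); P=fullcloud(m,d); Z=P[...,2]; q=P[...,:2]-c0; X=q@EX;Y=q@EY
f=(d>0)&(Z>.23)&(Z<.27)&(abs(X)<.03)&(Y>.015)&(Y<.09)&(im.min(2)>60); print("plug",f.sum(),"Y",np.percentile(Y[f],[1,99]).round(4),"X",np.percentile(X[f],[2,98]).round(4), "axis dx/dy",np.polyfit(Y[f],X[f],1))
f=(d>0)&(abs(X)<.04)&(abs(Y)<.07)&(Z>.035)&(Z<.065)&(im.max(2)<90)&(Y>.03); print("saddle+",f.sum(),"X",np.percentile(X[f],[1,99]).round(4),"Y",np.percentile(Y[f],[1,99]).round(4))
save("w10",im)
E
```

```text
case mm x,y,z -4.2 0.5 270.6 yaw rel 0.06 tilt 3.45 -0.02 F [ 0.2  0.7 -1.8] w 0.0181 t 38.3
plug 2185 Y [0.0157 0.0546] X [-0.0103  0.0063] axis dx/dy [ 0.00200163 -0.00233734]
saddle+ 421 X [-0.0276  0.0349] Y [0.0347 0.0465]
```

View pics/w10.png

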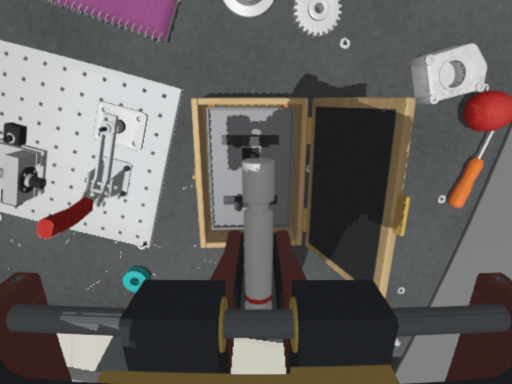

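The image shows the plug held along the case at (258,230), lined up with the saddles at (250,140) and (250,201). Lowering now.

Emit:
{"api": "arm_command", "payload": {"increments": [[[0,0,0],[0,0.15,1],-1],[[0,0,0],[0,-0.1,1.7],-1],[[0,0,0],[0,-0.1,1.7],-1],[[0,0,0],[0,-0.1,1.7],-1],[[0,0,0],[0,-0.1,1.7],-1],[[0,0,0],[0,-0.1,1.7],-1],[[0,0,0],[0,-0.1,1.7],-1],[[0,0,0],[0,-0.1,1.7],-1],[[0,0,0],[0,-0.1,1.7],-1],[[0,0,0],[0,-0.1,1.7],-1],[[0,0,0],[0,0,0],-1],[[0,0,0],[0,0,0],-1],[[0,0,0],[0,0,0],-1]]}}

```text
clock: 39.47
tool_pos: [0.6154, -0.1004, 0.1084]
ee_rot: [0.993, 0.115, 0.004, 0.03]
wrist_force: [-0.4, 0.4, -0.8]
grip_width: 0.0175
finger_force: 30.0
```

```bash
python3 - <<'E'
from h import *
incase()
E
```

```text
case mm x,y,z -0.7 0.3 108.4 yaw rel -0.04 tilt 3.52 0.05 F [-0.4  0.4 -0.8] w 0.0175 t 39.5
```

Emit:
{"api": "arm_command", "payload": {"increments": [[[0,0,0],[0,-0.16,0.7],-1],[[0,0,0],[0,-0.04,0.7],-1],[[0,0,0],[0,-0.03,0.5],-1],[[0,0,0],[0,-0.03,0.5],-1],[[0,0,0],[0,-0.02,0.3],-1],[[0,0,0],[0,-0.01,0.2],-1],[[0,0,0],[0,0,0],-1],[[0,0,0],[0,0,0],-1],[[0,0,0],[0,0,0],-1]]}}

```text
clock: 40.22
tool_pos: [0.6149, -0.0989, 0.0787]
ee_rot: [0.993, 0.115, 0.004, 0.03]
wrist_force: [-0.8, -0.7, 0.0]
grip_width: 0.0179
finger_force: 30.0
```

```bash
python3 - <<'E'
from h import *
incase()
E
```

```text
case mm x,y,z -2.4 0.1 78.7 yaw rel -0.0 tilt 3.51 0.02 F [-0.8 -0.7  0. ] w 0.0179 t 40.2
```

Emit:
{"api": "arm_command", "payload": {"increments": [[[0,0,0],[0,0,0.05],-1],[[0,0,0],[0,0,0],-1],[[0,0,0],[0,0,0],-0.55],[[0,0,0],[0,0,0],-0.5],[[0,0,0],[0,0,0],-0.4],[[0,0,0],[0,0,0],-0.35],[[0,0,0],[0,0,0],-0.35],[[0,0,0],[0,0,0],-0.35],[[0,0,0],[0,0.03,-0.5],-0.35],[[0,0,0],[0,0.06,-1],-0.35],[[0,0,0],[0,0.1,-1.5],-0.35],[[0,0,0],[0,0.12,-2],-0.35],[[0,0,0],[0,0.15,-2.5],-0.35],[[0,0,0],[0,0.18,-3],-0.35],[[0,0,0],[0,0.18,-3],-0.35],[[0,0,0],[0,0.18,-3],-0.35],[[0,0,0],[0,0.18,-3],-0.35],[[0,0,0],[0,0,0],-0.35],[[0,0,0],[0,0,0],-0.35]]}}

```text
clock: 41.8
tool_pos: [0.6158, -0.099, 0.2765]
ee_rot: [0.993, 0.115, 0.006, 0.031]
wrist_force: [0.2, -0.5, -1.1]
grip_width: 0.0286
finger_force: 0.0
```

```bash
python3 - <<'E'
from h import *
incase()
im,d,m=snap("wrist"); P=fullcloud(m,d); Z=P[...,2]; q=P[...,:2]-c0; X=q@EX;Y=q@EY
f=(d>0)&(Z>.052)&(Z<.075)&(abs(X)<.03)&(abs(Y)<.07)
for g in (Y>.02,Y<-.02): print("plug",(f&g).sum(),"Y",np.percentile(Y[f&g],[1,99]).round(4),"X",np.percentile(X[f&g],[5,50,95]).round(4),"Z",np.percentile(Z[f&g],[50,95]).round(4))
f=(d>0)&(abs(X)<.0575)&(abs(Y)<.083)&(Z>.02)&(Z<.05)
for g in (X<-.045,X>.045): print("tray wall z95",np.percentile(Z[f&g],95).round(4))
save("w11",cv2.resize(im,(768,576)))
E
```

```text
case mm x,y,z -2.0 1.0 276.5 yaw rel -0.03 tilt 3.56 0.29 F [ 0.2 -0.5 -1.1] w 0.0286 t 41.8
plug 574 Y [0.0205 0.0545] X [-0.0164  0.0002  0.0194] Z [0.0627 0.0662]
plug 436 Y [-0.05   -0.0207] X [-0.0169  0.0007  0.0186] Z [0.0626 0.0659]
tray wall z95 0.0417
tray wall z95 0.0431
```

View pics/w11.png

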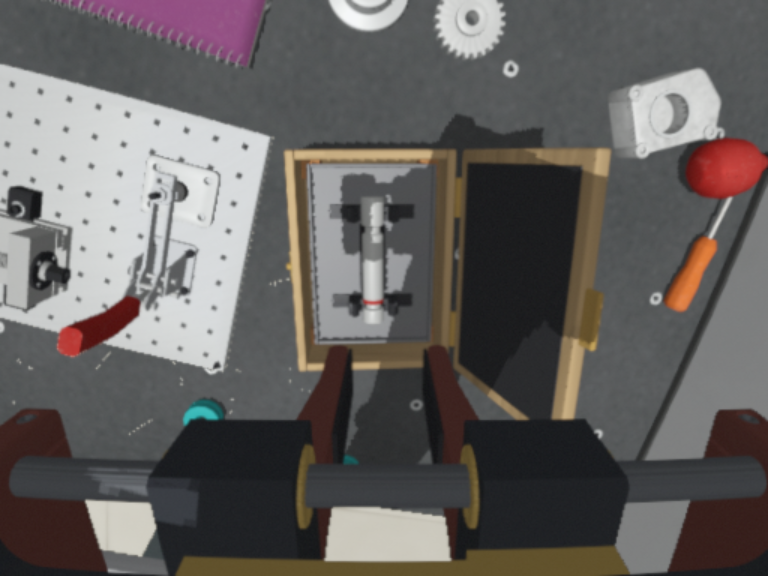

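The image shows the plug seated in both saddles at (372,260), top at z 0.066, so below the 0.068 rim, with the tray level. The lid leans at about 1.89, so I'll turn the gripper, close it and go behind the lid.

Emit:
{"api": "arm_command", "payload": {"increments": [[[3.5,0,0],[0,0,0],-1],[[0,0,-6],[0,0,0],-1],[[0,0,-6],[0,0,0],-1],[[0,0,-6],[0,0,0],-1],[[0,0,-6],[0,0,0],-1],[[0,0,-6],[0,0,0],-1],[[0,0,-6],[0,0,0],-1],[[0,0,-6],[0,0,0],-1],[[0,0,-6],[0,0,0],-1],[[0,0,-6],[0,0,0],-1],[[0,0,-6],[0,0,0],-1],[[0,0,-6],[0,0,0],-1],[[0,0,-6],[0,0,0],-1],[[0,0,-6],[0,0,0],-1],[[0,0,-6],[0,0,0],-1],[[0,0,-6],[0,0,0],-1],[[0,0,0],[0,0,0],-1]]}}

```text
clock: 43.27
tool_pos: [0.6138, -0.0987, 0.2718]
ee_rot: [0.62, 0.785, -0.001, -0.001]
wrist_force: [0.9, -0.2, -0.2]
grip_width: 0.0005
finger_force: 0.0
```

Emit:
{"api": "arm_command", "payload": {"increments": [[[0,0,0],[-1,0,0],-1],[[0,0,0],[-2,0,0],-1],[[0,0,0],[-2,0,0],-1],[[0,0,0],[-2,0,0],-1],[[0,0,0],[-2,0,0],-1],[[0,0,0],[-2,0,0],-1],[[0,0,0],[-2,0,0],-1],[[0,0,0],[-1.7,0,0],-1],[[0,0,0],[0,0,0],-1],[[0,0,0],[0,0,0],-1]]}}

```text
clock: 44.1
tool_pos: [0.6479, -0.243, 0.2728]
ee_rot: [0.622, 0.783, -0.0, -0.0]
wrist_force: [-0.2, -0.8, -0.7]
grip_width: 0.0007
finger_force: 0.0
```

```bash
python3 - <<'E'
from h import *
incase()
im,d,m=snap("side"); save("s2",im)
E
```

```text
case mm x,y,z 145.5 -0.6 272.8 yaw rel 89.8 tilt -0.06 0.02 F [-0.2 -0.8 -0.7] w 0.0007 t 44.1
```

View pics/s2.png

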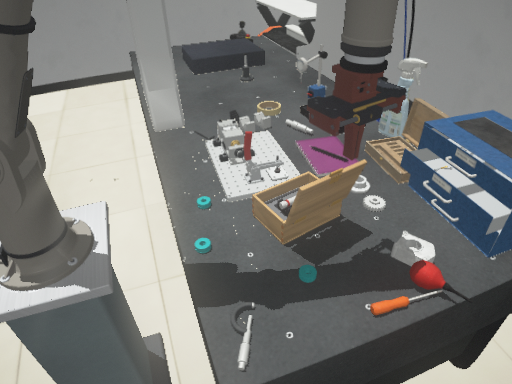

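The side view shows the lid leaning back at (320,200) and the closed gripper behind and above it at (352,140). Now I descend behind the lid and begin the push.

Emit:
{"api": "arm_command", "payload": {"increments": [[[0,0,0],[0,0,2],-1],[[0,0,0],[0,0,2],-1],[[0,0,0],[0,0,2],-1],[[0,0,0],[0,0,2],-1],[[0,0,0],[0,0,1.2],-1],[[0,0,0],[0,0,0],-1],[[0,0,0],[1,0,0],-1],[[0,0,0],[1,0,0],-1],[[0,0,0],[0.7,0,0],-1],[[0,0,0],[0.7,0,0],-1],[[0,0,0],[0.7,0,0],-1],[[0,0,0],[0.7,0,0],-1],[[0,0,0],[0.7,0,0],-1]]}}

```text
clock: 45.23
tool_pos: [0.6357, -0.1874, 0.1819]
ee_rot: [0.621, 0.784, 0.0, 0.0]
wrist_force: [0.3, -1.0, 1.2]
grip_width: 0.0005
finger_force: 0.5
```

```bash
python3 - <<'E'
from h import *
incase()
E
```

```text
case mm x,y,z 88.6 0.2 181.9 yaw rel 90.01 tilt 0.03 -0.0 F [ 0.3 -1.   1.2] w 0.0005 t 45.2
```

Emit:
{"api": "arm_command", "payload": {"increments": [[[0,0,0],[0.6,0,0],-1],[[0,0,0],[0.6,0,0],-1],[[0,0,0],[0.6,0,0],-1],[[0,0,0],[0.6,0,0],-1],[[0,0,0],[0.6,0,0],-1],[[0,0,0],[0.5,0,0],-1],[[0,0,0],[0.5,0,0],-1],[[0,0,0],[0.5,0,0],-1],[[0,0,0],[0.5,0,0],-1],[[0,0,0],[0,0,0],-1]]}}

```text
clock: 46.07
tool_pos: [0.6242, -0.1379, 0.1814]
ee_rot: [0.621, 0.784, 0.0, -0.0]
wrist_force: [-0.6, 0.9, 0.1]
grip_width: 0.0009
finger_force: 0.0
```

```bash
cat > lid.py <<'E'
from h import *
incase()
im,d,m=snap("side"); P=fullcloud(m,d); q=P[...,:2]-c0; X=q@EX;Y=q@EY;Z=P[...,2]
hsv=cv2.cvtColor(im,cv2.COLOR_RGB2HSV); w=(hsv[...,0]>8)&(hsv[...,0]<25)&(hsv[...,1]>60)
f=(d>0)&w&(abs(Y)<.085)&(X>-.08)&(X<.1)&(Z>.072)&(Z<.215)
x,z=X[f],Z[f]; print(len(x),"x",np.percentile(x,[2,98]).round(3),"z",np.percentile(z,[2,50,98]).round(3))
v=cv2.fitLine(np.c_[x,z].astype(np.float32),cv2.DIST_HUBER,0,.001,.001).ravel(); print("angle",np.arctan2(abs(v[1]),-np.sign(v[1])*v[0]))
E
python3 lid.py
```

```text
case mm x,y,z 37.8 0.3 181.4 yaw rel 90.09 tilt 0.0 0.06 F [-0.6  0.9  0.1] w 0.0009 t 46.1
3308 x [0.005 0.072] z [0.078 0.129 0.186]
angle 1.0131755
```

The lid is at about 1.0 rad and sinking. I'll raise the gripper clear and wait.

Emit:
{"api": "arm_command", "payload": {"increments": [[[0,0,0],[-0.5,0,-1],-1],[[0,0,0],[-0.5,0,-2],-1],[[0,0,0],[0,0,-2],-1],[[0,0,0],[0,0,-2],-1],[[0,0,0],[0,0,-2],-1],[[0,0,0],[0,0,0],-1],[[0,0,0],[0,0,0],-1],[[0,0,0],[0,0,0],-1],[[0,0,0],[0,0,0],-1],[[0,0,0],[0,0,0],-1],[[0,0,0],[0,0,0],-1],[[0,0,0],[0,0,0],-1],[[0,0,0],[0,0,0],-1],[[0,0,0],[0,0,0],-1],[[0,0,0],[0,0,0],-1],[[0,0,0],[0,0,0],-1],[[0,0,0],[0,0,0],-1],[[0,0,0],[0,0,0],-1],[[0,0,0],[0,0,0],-1],[[0,0,0],[0,0,0],-1]]}}

```text
clock: 47.78
tool_pos: [0.6266, -0.1493, 0.2715]
ee_rot: [0.621, 0.784, 0.0, -0.0]
wrist_force: [0.7, 0.5, -0.3]
grip_width: 0.0003
finger_force: 0.0
```

Emit:
{"api": "arm_command", "payload": {"increments": [[[0,0,0],[0,0,0],-1],[[0,0,0],[0,0,0],-1],[[0,0,0],[0,0,0],-1],[[0,0,0],[0,0,0],-1],[[0,0,0],[0,0,0],-1],[[0,0,0],[0,0,0],-1],[[0,0,0],[0,0,0],-1],[[0,0,0],[0,0,0],-1],[[0,0,0],[0,0,0],-1],[[0,0,0],[0,0,0],-1],[[0,0,0],[0,0,0],-1],[[0,0,0],[0,0,0],-1],[[0,0,0],[0,0,0],-1],[[0,0,0],[0,0,0],-1],[[0,0,0],[0,0,0],-1],[[0,0,0],[0,0,0],-1],[[0,0,0],[0,0,0],-1],[[0,0,0],[0,0,0],-1],[[0,0,0],[0,0,0],-1],[[0,0,0],[0,0,0],-1]]}}

```text
clock: 49.45
tool_pos: [0.6266, -0.1494, 0.2715]
ee_rot: [0.621, 0.784, 0.0, 0.0]
wrist_force: [-0.5, 0.3, 1.0]
grip_width: 0.0006
finger_force: 0.0
```

```bash
python3 lid.py; python3 - <<'E'
from h import *
im,d,m=snap("wrist"); P=fullcloud(m,d); q=P[...,:2]-c0; X=q@EX;Y=q@EY;Z=P[...,2]
f=(d>0)&(abs(Y)<.08)&(abs(X)<.06)&(Z<.12)
print("lid top plane z vs x:",np.polyfit(X[f],Z[f],1),np.median(Z[f]),f.sum())
save("w12",im)
E
```

```text
case mm x,y,z 49.5 0.0 271.5 yaw rel 90.0 tilt 0.0 -0.0 F [-0.5  0.3  1. ] w 0.0006 t 49.5
2364 x [-0.062  0.064] z [0.073 0.079 0.081]
angle 0.003106502
lid top plane z vs x: [0.00141468 0.07903025] 0.07902413600638802 15711
```

View pics/w12.png

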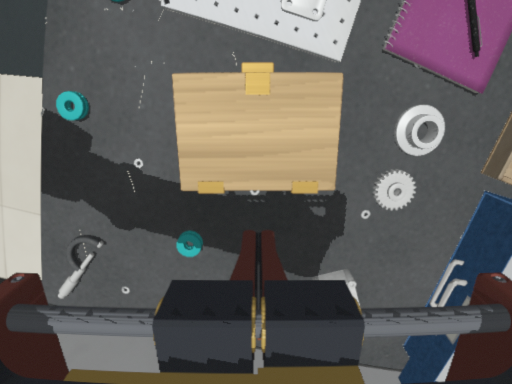

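The image shows the lid flat over the case at (258,130), with its top level at z 0.079 and slope 0.001, and nothing touching it. I'm handing the job in.

```bash
python3 -c "
from bench import job_done
print(job_done())"
```

```text
the job is handed in; nothing more can be done
None
```

I packed the gauge set and handed the job in at about 50 s of the 125 s allowed: both rings are in their own recesses, the tray is level on the posts, the plug is in its cradle and the lid measures shut; the hand-in returned no verdict.

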